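# Rack the posts by length, then set the rack's thumbscrew and hold it

## Task

Sort the two loose steel posts into the rack, upright and fully down: the short one in the empty socket of the row where the short post already stands, the long one in the row of the long post. Then turn the thumbscrew at the end of the rack clockwise until it seats, back it off a quarter turn, and finish while still holding it there, with your grip on its wing, so that I can fit the lock nut. Leave the two racked posts in their sockets and the dish, the mirror mount and the clamping fork where they are.

Things in the scene. Friction and masses are not known exactly. Their poses are not given: they have to be found in the camera images.
- rack: aluminium block fixed to the table, 66 (its x) x 152 (its y) x 30 mm high; origin under its centre. Round sockets 15.7 mm wide, with a 2 mm chamfer, 20 mm deep (floor 10 mm above the table), in two rows along its y: near row x = -18 mm, far row x = +18 mm; in each one at y = +60 mm (taken) and one at y = +10 mm (empty). A 4 mm high strip lies between the rows. Thumbscrew axis at x = 0, y = -52 mm
- free_near (a point): centre of the mouth of the empty socket in the near row (rack x = -18 mm, y = +10 mm), level with the block's top, 30 mm above the table
- free_far (a point): centre of the mouth of the empty socket in the far row (rack x = +18 mm, y = +10 mm), level with the block's top, 30 mm above the table
- short_post_mid (a point): centre of the loose short post: plain steel cylinder 12.7 mm in diameter, 55 mm long (so 27.5 mm below its top), standing upright on the table; 40 to 75 g. Its z axis points up along the post
- long_post_mid (a point): centre of the loose long post: the same steel cylinder, 12.7 mm in diameter but 75 mm long (37.5 mm below its top), standing upright on the table; 50 to 100 g. Its z axis points up along the post
- racked_short_mid (a point): centre of the short post (55 mm long, 12.7 mm in diameter, loose in its socket) that already stands in one of the two rows, in the socket at rack y = +60 mm; which row varies. It stands 35 mm out of the block
- racked_long_mid (a point): centre of the long post (75 mm long, 12.7 mm in diameter, loose in its socket) that already stands in the other row, in the socket at rack y = +60 mm. It stands 55 mm out of the block
- thumbscrew (a joint): angle of the dark steel thumbscrew about its vertical axis, rad: 0 = seated on a hard stop, grows anticlockwise seen from above (loosening). It starts between 0.5 and 1.15. It turns stiffly (0.06 N m), stays where it is left and does not rise as it turns
- wing (a point): middle of the thumbscrew's wing, on its axis, 59 mm above the table: upright bar 34 mm long (point x), 10 mm thick (point y), 46 to 72 mm above the table, pinched across its thickness; it turns with the screw. Seated, its length points 45 degrees clockwise (from above) of the rack's x axis; after the quarter turn 45 degrees anticlockwise of it. Under it a collar, 19 mm wide, up to 42 mm
- dish: bystander, loose: flat clear dish, 60 mm wide, 14 mm high; origin under its centre
- mount: bystander, loose: black square mirror mount, 44 x 46 x 46 mm; origin under its centre
- fork: bystander, loose: flat black slotted clamping fork, 30 x 50 x 8 mm; origin under its centre

How it is judged:
By the outcome, as a careful person would: the job done as asked, in the order asked, and still so for the second after the job is handed in, while the arm keeps its last pose, push and grip.
It also fails if it takes over 66 s, if anything falls off the work surface, if the arm or the gripper's body presses on something with over 40 N, if the wrist force passes 120 N, or if a joint passes its speed limit or range.

## Robot

A 6-joint arm with a two-finger parallel gripper is mounted at the origin on a cart in front of the work surface, level with it; the furniture and walls round the work are solid. World frame = base frame: x ahead of the robot, y to its left, z up, the work surface at z = 0. Lengths are in m, angles in rad, forces in N, time in s.
With the tool pointing down it reaches from about 0.3 to 0.775 m from the base axis. Payload 14.6 kg.
Tool frame: the origin (TCP) lies on the centre line of the jaws, within the pads' length; the fingertips stand 11 mm ahead of it and the grasp point (between the pads) lies 8 mm behind it; y points along the fingers, z is the direction in which the jaws open and shut, and the axes are right-handed (so a half turn about y gives the same grasp; the last joint's range is limited). The gripper opens to 94 mm and grips with 3 to 60 N. Pads are 16 mm wide; open, the fingers measure 119 mm over their backs; the gripper's body (75 mm by 177 mm) begins 78 mm behind the grasp point.
Start: joints at [-1.236, 0.3, 1.521, -0, 1.321, -0.067], TCP at [0.215, -0.506, 0.216] pointing down, gripper open.
Joint ranges: [-3.03, 3.03], [-0.79, 2.21], [0.23, 2.52], [-1.04, 4.18], [0, 3.07], [-2.55, 2.55]. Speed limits (rad/s): [2.22, 2.22, 2.57, 3.14, 3.14, 3.14].

## Interface

Orientations are given as a unit quaternion [w, x, y, z].
In Python, from rig import monitor, grab_frame, calibration, hand_in, search_frame, silhouettes, place_of gives the robot as it stands.
- The arm moves only by the tool apply_moves, never from a script. Its argument "series" is a list of rows, each a list of 3 entries, a list of its own where there are three numbers: the shift along the tool's x, y, z in m, then the turn, a rotation vector about the tool's x, y, z in rad, then the closure, from 0 (fully open) to 1 (shut). In form: [[[tx, ty, tz], [ax, ay, az], grip], ...]. A call has 1 to 10 rows; each row is the pose to reach, as a shift and turn from the pose measured when the call began, along the tool's axes at that moment; what a row does not reach only later rows make up. A row lasts 1/8 s, in which the tool goes at most 62.5 mm and 10.7 degrees, less where a joint would pass 70% of its speed; a pose out of reach is approached as far as the arm can. A call with a gripper value outside its range is refused whole. The fingers move at their own pace and stop on an object; the grip force is fixed at half the most. Time passes only in rows, so rows that repeat a pose let the fingers close. It gives the time, the measured TCP pose, the force and the opening at its end, in the units of the state.
- monitor.read_state(): the state, without advancing time (a new reading comes with each control period).
- grab_frame(name): name is "scene" or "top" or "wrist"; returns (picture, depth): 384x512x3 uint8, blue, green, red; 384x512 float32, m along the optical axis (not along the pixel's ray), 0 where there is no reading.
- calibration(name): a dict with "fovy" (degrees; the focal length in pixels is half the picture's height over the tangent of half this angle, whatever the lens; pixels are square), "cx", "cy" (the principal point, pixels), "origin" and "attitude" of the camera in the world. Camera axes: x right, y down, z forward; pixel columns grow to the right and rows downward; lengths in m; the calibration is good to about 2 mm. A picture is of the moment at which its call begins: read the wrist's pose just before it. calibration takes no time and is no camera call; for the wrist camera it gives the pose at the moment of the call.
- hand_in(): hands the job in, once; it reports no verdict.
Trained networks look in the newest picture that a camera, given by its name, has taken for a name from the list of things; names that differ only in an ending like _2 or _b are one class to them, and where a whole thing is asked for, a point or a joint stands for the part that bears it (a point fixed in the world has none). Each returns a list of dicts, best first, with "confidence" (0 to 1); they miss things now and then, are a little off and sometimes report something else, mostly with a low value. They report only what shows in the picture. A call takes as long as a camera call.
- search_frame(camera, target): "xy" ([column, row] in pixels, amid what is visible of it).
- silhouettes(camera, target): "mask" (384x512 bool, what is visible of it) and "xy" ([column, row] in pixels, amid what is visible of it).
- place_of(camera, target): "xy" ([column, row] in pixels: a listed point, or the origin of a listed thing).
The state is a dict: "time_s": time; "q": joint angles; "joint_velocities": joint speeds; "joint_efforts": joint torques, N m; "tcp_pos": TCP position; "tcp_rot": TCP orientation; "ft_force": force on the tool from outside, world axes, zero at the start; "torque": the same for the moment, N m; "grip_width": opening from 0.0 (shut) to 1.0 (fully open).
Only numpy, scipy, OpenCV 4.12 (cv2) and the standard library are available. Lean on these libraries where they do the work, as an engineer would, in place of code of your own. Each camera call takes 0.05 s, during which the arm holds its last target.

## Working session

There is one attempt and no reset: what is moved stays moved. The work goes in short steps, Python scripts to look and compute and a tool call to move; the robot and the scene stay as the last step left them, time stands still between calls to the robot, and variables do not carry over. Pictures are saved under pics/ and viewed, and the job is handed in when it is done.

Besides the shell and the picture viewer there is one more tool, called as a command line: name --argument value ..., lists and objects as JSON in quotes. apply_moves: Moves the arm, as the interface text tells. Its arguments: {"type":"object","properties":{"series":{"type":"array","items":{"type":"array"}}},"required":["series"]}

```bash
mkdir -p pics; ls; python3 - <<'E'
from rig import *
import cv2
s=monitor.read_state();print(s)
for n in ["scene","top","wrist"]:
    p,d=grab_frame(n);cv2.imwrite(f"pics/{n}0.png",p);print(n,calibration(n))
E
```

```text
pics
{'time_s': 0.0, 'q': array([-1.23560033e+00,  3.00443793e-01,  1.52157245e+00, -2.11848219e-05,
        1.32069538e+00, -6.65971331e-02]), 'joint_velocities': array([ 2.15037191e-04, -1.63008612e-03, -2.89393894e-05,  2.48798419e-04,
       -2.74178222e-04, -1.77709458e-03]), 'joint_efforts': array([-2.36670840e-04, -5.31808877e+01, -3.52735412e+01,  7.08030956e-02,
        2.44483317e-02, -9.98908945e-05]), 'tcp_pos': array([ 0.21500087, -0.50596854,  0.21590495]), 'tcp_rot': array([ 0.14104334, -0.14116367,  0.6932761 , -0.69249393]), 'ft_force': array([0.0914598 , 1.17543932, 0.31541599]), 'torque': array([ 0.04234283, -0.04925235,  0.01243037]), 'grip_width': 1.0025733243700614}
scene {'fovy': 47.01580974704822, 'cx': 262.55350054677854, 'cy': 184.75229769030705, 'origin': array([-0.29607939,  0.70456938,  0.56743258]), 'attitude': array([ 0.20483475, -0.32297795,  0.78131804, -0.49322418])}
top {'fovy': 43.35119591663134, 'cx': 254.25758093239227, 'cy': 198.31454032971047, 'origin': array([ 0.37237141, -0.00592232,  1.45665524]), 'attitude': array([ 0.00553877, -0.70279352,  0.71099479, -0.0231733 ])}
wrist {'fovy': 59.49149792585399, 'cx': 254.5879566023566, 'cy': 188.02386877524177, 'origin': array([ 0.27962893, -0.47853913,  0.38447881]), 'attitude': array([ 0.10305377,  0.82759303, -0.54746253, -0.06895275])}
```

View pics/scene0.png

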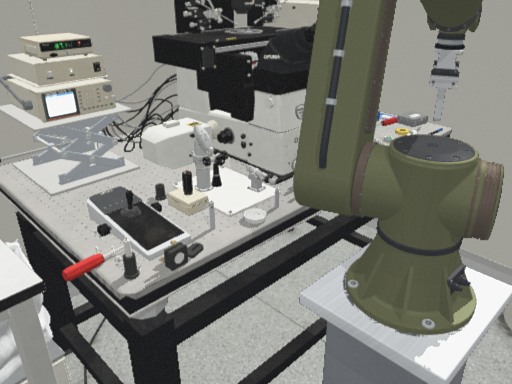

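View pics/top0.png

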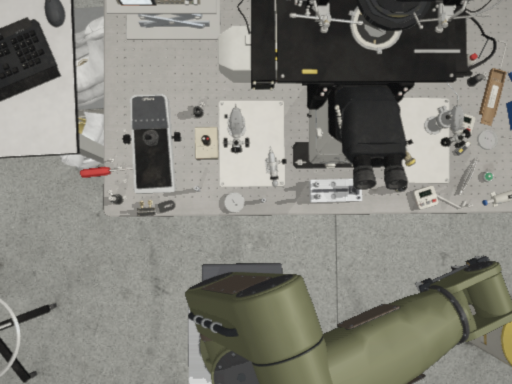

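View pics/wrist0.png

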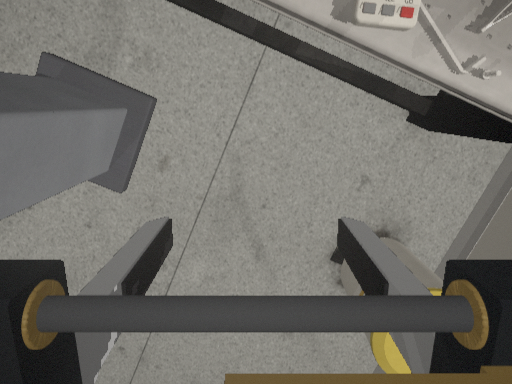

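The top view shows the rack near (336,190), the dish around (234,202), and the mount and fork around (145-165,207). Next I'll query the networks.

```bash
cat > h.py <<'E'
import numpy as np, cv2
from rig import *
from scipy.spatial.transform import Rotation as R
def rot(q): return R.from_quat([q[1],q[2],q[3],q[0]])
def ray(c,xy):
    f=192/np.tan(np.radians(c['fovy'])/2)
    d=np.array([(xy[0]-c['cx'])/f,(xy[1]-c['cy'])/f,1.])
    return c['origin'],rot(c['attitude']).apply(d)
def atz(c,xy,z):
    o,d=ray(c,xy); return o+d*(z-o[2])/d[2]
def proj(c,p):
    f=192/np.tan(np.radians(c['fovy'])/2)
    v=rot(c['attitude']).inv().apply(np.atleast_2d(p)-c['origin'])
    return np.c_[c['cx']+f*v[:,0]/v[:,2],c['cy']+f*v[:,1]/v[:,2]]
Z=dict(rack=0,free_near=.03,free_far=.03,short_post_mid=.0275,long_post_mid=.0375,racked_short_mid=.0375,racked_long_mid=.0475,wing=.059,thumbscrew=.059,dish=0,mount=0,fork=0)
def report(cam,names=None):
    c=calibration(cam)
    for n in names or Z:
        for r in place_of(cam,n)[:3]:
            print(cam,n,round(r['confidence'],2),np.round(r['xy'],1),np.round(atz(c,r['xy'],Z[n]),4))
E
python3 - <<'E'
from h import *
p,d=grab_frame("top");cv2.imwrite("pics/top1.png",cv2.resize(p[90:220,100:500],None,fx=2,fy=2,interpolation=cv2.INTER_CUBIC))
cv2.imwrite("pics/top1b.png",cv2.resize(p[140:220,200:390],None,fx=4,fy=4,interpolation=cv2.INTER_CUBIC))
p,d=grab_frame("scene")
report("top"); report("scene"); print(monitor.read_state()['time_s'])
E
```

```text
top rack 0.68 [337.2 189.8] [ 0.4544 -0.2946  0.    ]
top free_near 0.89 [333.1 195.4] [ 0.4362 -0.2761  0.03  ]
top free_far 0.63 [332.2 184.2] [ 0.4696 -0.2741  0.03  ]
top long_post_mid 0.4 [195.2 189.1] [0.4588 0.1313 0.0375]
top racked_short_mid 0.61 [319.1 184. ] [ 0.47   -0.2338  0.0375]
top racked_long_mid 0.54 [317.3 194.5] [ 0.4386 -0.2264  0.0475]
top wing 0.57 [356.4 190.9] [ 0.4473 -0.3391  0.059 ]
top wing 0.46 [332.6 196.9] [ 0.4306 -0.2691  0.059 ]Traceback (most recent call last):
  File "<stdin>", line 5, in <module>
  File "h.py", line 19, in report
    for r in place_of(cam,n)[:3]:
             ~~~~~~~~^^^^^^^
ValueError: it knows: dish, fork, free_far, free_near, long_post_mid, mount, rack, racked_long_mid, racked_short_mid, short_post_mid, wing
```

View pics/top1b.png

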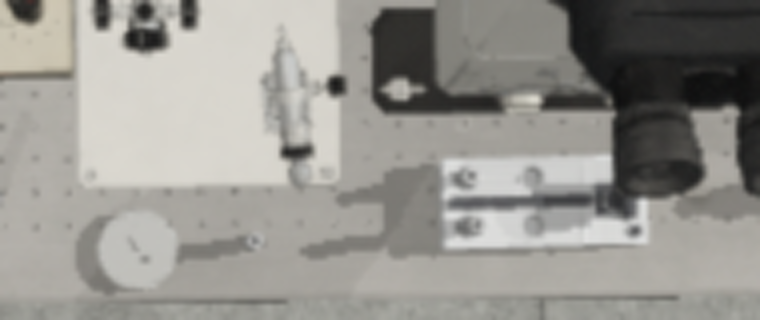

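```bash
sed -i 's/,thumbscrew=.059//' h.py
python3 - <<'E'
from h import *
p,d=grab_frame("scene")
cv2.imwrite("pics/s1.png",cv2.resize(p[150:280,80:380],None,fx=2.6,fy=2.6,interpolation=cv2.INTER_CUBIC))
report("scene"); print(monitor.read_state()['time_s'])
p,d=grab_frame("top")
c=calibration("top");f=192/np.tan(np.radians(c['fovy'])/2)
v,u=np.mgrid[0:384,0:512]
P=np.stack([(u-c['cx'])/f*d,(v-c['cy'])/f*d,d],-1)
W=rot(c['attitude']).apply(P.reshape(-1,3)).reshape(384,512,3)+c['origin']
np.save('Wtop.npy',W)
for r in range(150,206,4): print(r,' '.join('%4d'%(1000*z) for z in W[r,220:410:6,2]))
print(W[170:200:6,340:410:12].round(3).tolist())
E
```

```text
scene free_near 0.67 [172.1 264.4] [0.3656 0.3065 0.03  ]
scene short_post_mid 0.57 [279.2 198.3] [ 0.4155 -0.0696  0.0275]
scene short_post_mid 0.57 [215. 215.] [0.4668 0.1096 0.0275]
scene long_post_mid 0.61 [209.1 215.1] [0.4626 0.1311 0.0375]
scene racked_short_mid 0.25 [174.1 263.2] [0.3569 0.3068 0.0375]
scene dish 0.86 [252.8 219.9] [0.4171 0.0272 0.    ]
scene mount 0.65 [174.2 264.8] [0.398 0.282 0.   ]
1.25
150   11    9  132  132   12   10    9   10   10    9   11   -1    3   12   10   50  141  169  176  182  175  411  439  444  441  438  440  437  438  441  441   62
154    7    9    7   11   11    5   10    7   72   69    8    0    0   15   11   45  124  151  150  148  144  396  438  439  438  442  440  438  438  439  439  429
158    9    9   15    8    8   11   12    7   49   72   11    3   -4   12   11   40   94  101  107  110  100  120  427  438  443  437  432  426  440 1456  440   61
162    7   15   12   12    9    6    8    7   57   70   50   52    3   13    1   18   40   52   45   53   52   55  419  440  447  435  415  417  438  450  440   52
166    6    9   14    3
[... 1636 characters left out ...]
.007], [0.514, -0.341, 0.001], [0.47, -0.262, 0.455], [0.514, -0.415, -0.002], [0.47, -0.314, 0.449], [0.468, -0.336, 0.461]], [[0.496, -0.304, 0.0], [0.496, -0.34, 0.005], [0.456, -0.258, 0.469], [0.495, -0.415, -0.003], [0.456, -0.311, 0.457], [0.456, -0.334, 0.465]], [[0.476, -0.297, 0.031], [0.475, -0.333, 0.031], [0.446, -0.266, 0.434], [0.444, -0.285, 0.459], [0.444, -0.31, 0.46], [0.444, -0.34, 0.447]], [[0.458, -0.297, 0.029], [0.457, -0.332, 0.035], [0.433, -0.266, 0.435], [0.459, -0.413, 0.0], [0.433, -0.318, 0.432], [0.432, -0.344, 0.433]], [[0.44, -0.296, 0.032], [0.44, -0.333, 0.028], [0.441, -0.377, -0.001], [0.44, -0.411, 0.007], [0.44, -0.449, 0.001], [0.44, -0.487, -0.001]]]
```

View pics/s1.png

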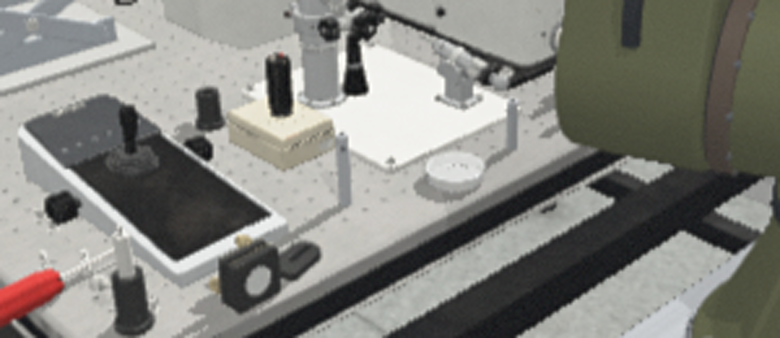

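```bash
cat >> h.py <<'E'
def toolR(yaw,tilt=0):
    """tool y down; tool z (jaw opening) at yaw in world xy; tilt about jaw axis"""
    z=np.array([np.cos(yaw),np.sin(yaw),0]);y=np.array([0,0,-1.]);x=np.cross(y,z)
    return R.from_matrix(np.c_[x,y,z])*R.from_euler('z',tilt)
def cur():
    s=monitor.read_state();return s,s['tcp_pos'],rot(s['tcp_rot'])
def yawof(r):
    z=r.apply([0,0,1]);return np.arctan2(z[1],z[0])
def rel(pos,yaw=None,tilt=0,Rt=None):
    s,p,r=cur()
    if Rt is None: Rt=toolR(yawof(r) if yaw is None else yaw,tilt)
    return np.round(r.inv().apply(np.array(pos)-p),4).tolist(), np.round((r.inv()*Rt).as_rotvec(),4).tolist()
def show():
    s,p,r=cur();print('t',round(s['time_s'],3),'pos',p.round(4),'yaw',round(float(yawof(r)),4),'ydir',r.apply([0,1,0]).round(4),'w',round(s['grip_width'],4),'F',s['ft_force'].round(1),'T',s['torque'].round(2),'q',s['q'].round(3))
E
python3 - <<'E'
from h import *
show()
s,p,r=cur();c=calibration("wrist")
print(r.as_matrix().round(3));print('cam in tool',r.inv().apply(c['origin']-p),'dir',r.inv().apply(rot(c['attitude']).apply([[1,0,0],[0,1,0],[0,0,1]])))
print('dir world',rot(c['attitude']).apply([0,0,1]))
ct=calibration("top")
for n,xy,z in [('short?',(263.7,200.2),.055),('dish',(234.5,202.5),.014),('long',(195.2,189.1),.0375),('275',(275,183),.055)]: print(n,atz(ct,xy,z).round(4))
for y in (-1.57,-1.2,-.6):print(y,rel([.33,-.25,.22],y))
W=np.load('Wtop.npy')
# top z over left area
m=(W[...,2]>.09)&(W[...,0]>.3)&(W[...,0]<.6)&(abs(W[...,1])<.45)
import collections
g=collections.defaultdict(float)
for q in W[m]: 
    k=(int(q[0]//.03),int(q[1]//.03)); 
    if q[2]<1: g[k]=max(g[k],q[2])
for i in range(19,9,-1): print('%.2f'%(i*.03),' '.join('%4d'%(1000*g.get((i,j),0)) for j in range(14,-16,-1)))
E
```

```text
t 1.3 pos [ 0.2151 -0.5062  0.2164] yaw -1.169 ydir [-0. -0. -1.] w 0.9942 F [ 1.1 -0.7 -0. ] T [-0.03 -0.06 -0.02] q [-1.236  0.3    1.521 -0.     1.321 -0.067]
[[-0.92  -0.     0.391]
 [-0.391 -0.    -0.92 ]
 [ 0.    -1.     0.   ]]
cam in tool [-0.07021946 -0.16844828 -0.0001811 ] dir [[ 2.03804024e-05  4.50116098e-04  9.99999898e-01]
 [ 9.69249377e-01 -2.46080550e-01  9.10111337e-05]
 [ 2.46080566e-01  9.69249277e-01 -4.41289968e-04]]
dir world [-0.22669219 -0.0958541  -0.96923818]
short? [ 0.4233 -0.0686  0.055 ]
dish [0.4189 0.0169 0.014 ]
long [0.4588 0.1313 0.0375]
275 [ 0.4731 -0.1022  0.055 ]
-1.57 ([-0.206, -0.0036, -0.1909], [-0.0, 0.401, 0.0])
-1.2 ([-0.206, -0.0036, -0.1909], [-0.0, 0.031, 0.0])
-0.6 ([-0.206, -0.0036, -0.1909], [0.0, -0.569, 0.0])
0.57    0    0    0    0    0    0  100    0    0    0    0  107  105  135  148  139    0    0    0    0    0  259  424  433  435  434  433    0    0    0
0.54    0    0    0    0    0    0    0    0    0    0    0    0    0  124  140  136    0    0    0    0    0  144  432  442  440  441  440  423    0    0
0.51    0    0   
[... 522 characters left out ...]
    0    0    0    0    0    0    0    0   91  471  469  471  470    0    0    0
0.39    0    0    0    0    0    0    0    0    0    0    0    0    0    0    0    0    0    0    0    0    0    0    0    0    0    0    0    0    0    0
0.36    0    0    0    0    0    0    0    0    0    0    0    0    0    0    0    0    0    0    0    0    0    0    0    0    0    0    0    0    0    0
0.33    0    0    0    0    0    0    0    0    0    0    0    0    0    0    0    0    0    0    0    0    0    0    0    0    0    0    0    0    0    0
0.30    0    0    0    0    0    0    0    0    0    0    0    0    0    0    0    0    0    0    0    0    0    0    0    0    0    0    0    0    0    0
```

```bash
python3 - <<'E'
from h import *
def cloud(n):
    p,d=grab_frame(n);c=calibration(n);f=192/np.tan(np.radians(c['fovy'])/2)
    v,u=np.mgrid[0:384,0:512]
    P=np.stack([(u-c['cx'])/f*d,(v-c['cy'])/f*d,d],-1)
    return p,rot(c['attitude']).apply(P.reshape(-1,3)).reshape(384,512,3)+c['origin']
p,W=cloud("scene");np.save('Wscene.npy',W)
s,pos,r=cur()
print("arm column near tcp, scene")
for v in range(0,130,6):
    print(v,[ (W[v,u]-pos).round(3).tolist() for u in (432,450,468)])
p,W=cloud("top")
rr=np.array([.391,-.92,0]) # radial-ish
a=np.arctan2(pos[1],pos[0]);er=np.array([np.cos(a),np.sin(a),0]);et=np.array([-np.sin(a),np.cos(a),0])
m=(W[...,2]>.2)&(W[...,2]<1.2)
X=W[m];rad=X@er;tan=X@et
for lo in np.arange(0,.75,.05):
    k=(rad>lo)&(rad<lo+.05)&(abs(tan)<.15)&(X[:,1]<-.1)
    if k.any(): print('rad %.2f'%lo,'zmax %.3f'%X[k,2].max(),'tan',tan[k].min().round(3),tan[k].max().round(3))
E
```

```text
arm column near tcp, scene
0 [[-0.068, 0.28, 0.304], [-0.105, 0.28, 0.305], [-0.131, 0.257, 0.305]]
6 [[-0.056, 0.25, 0.291], [-0.095, 0.252, 0.293], [-0.121, 0.227, 0.293]]
12 [[-0.041, 0.215, 0.277], [-0.08, 0.213, 0.279], [-0.102, 0.173, 0.278]]
18 [[-0.019, 0.163, 0.26], [-0.066, 0.175, 0.263], [-0.085, 0.122, 0.261]]
24 [[-0.004, 0.126, 0.243], [-0.052, 0.137, 0.247], [-0.08, 0.103, 0.247]]
30 [[0.46, -0.877, 0.118], [-0.046, 0.117, 0.232], [0.298, -0.88, 0.13]]
36 [[0.455, -0.875, 0.092], [-0.011, 0.028, 0.208], [0.291, -0.876, 0.105]]
42 [[0.45, -0.874, 0.066], [-0.014, 0.028, 0.193], [0.286, -0.877, 0.08]]
48 [[0.446, -0.874, 0.039], [-0.018, 0.031, 0.179], [0.279, -0.871, 0.056]]
54 [[0.437, -0.865, 0.014], [-0.023, 0.037, 0.165], [0.273, -0.867, 0.031]]
60 [[0.436, -0.874, -0.015], [-0.025, 0.036, 0.15], [0.268, -0.868, 0.006]]
66 [[0.431, -0.873, -0.042], [-0.026, 0.031, 0.135], [0.264, -0.872, -0.021]]
72 [[-0.008, 0.093, 0.125], [-0.048, 0.079, 0.129], [0.256, -0.862, -0.045]]
78 [[-0.006, 0.082, 0.108], [-0.047, 0.068, 0.112], [0.252, -0.865, -0.071]]
84 [[-0.009, 0.083
[... 303 characters left out ...]
 -0.875, -0.241], [0.31, -0.873, -0.223], [0.227, -0.871, -0.206]]
114 [[0.393, -0.874, -0.27], [0.305, -0.874, -0.252], [0.222, -0.871, -0.234]]
120 [[0.386, -0.87, -0.298], [0.3, -0.875, -0.28], [0.216, -0.871, -0.261]]
126 [[0.236, -0.533, -0.218], [0.293, -0.87, -0.308], [0.214, -0.878, -0.292]]
rad 0.10 zmax 0.694 tan 0.058 0.094
rad 0.15 zmax 0.691 tan 0.024 0.15
rad 0.20 zmax 0.659 tan -0.009 0.147
rad 0.25 zmax 0.638 tan -0.043 0.09
rad 0.30 zmax 0.617 tan -0.055 0.085
rad 0.35 zmax 0.599 tan -0.049 0.079
rad 0.40 zmax 0.580 tan -0.053 0.069
rad 0.45 zmax 0.568 tan -0.052 0.064
rad 0.50 zmax 0.530 tan -0.06 0.062
rad 0.55 zmax 0.520 tan -0.058 0.06
rad 0.60 zmax 0.350 tan 0.006 0.034
```

```bash
python3 - <<'E'
from h import *
print(rel([.33,-.27,.2],-np.pi/2))
E
```

```text
([-0.1981, 0.0164, -0.1724], [0.0, 0.4018, 0.0])
```

apply_moves --series '[[[-0.04, 0.003, -0.034], [0, 0.1, 0], 0], [[-0.08, 0.007, -0.069], [0, 0.2, 0], 0], [[-0.12, 0.01, -0.103], [0, 0.3, 0], 0], [[-0.16, 0.013, -0.138], [0, 0.4, 0], 0], [[-0.198, 0.016, -0.172], [0, 0.4, 0], 0], [[-0.198, 0.016, -0.172], [0, 0.4, 0], 0], [[-0.198, 0.016, -0.172], [0, 0.4, 0], 0]]'

```text
time_s: 2.28
tcp_pos: [0.33, -0.2709, 0.2006]
tcp_rot: [-0.001, 0.001, -0.707, 0.707]
ft_force: [-0.1, -0.5, -0.2]
grip_width: 1.0
```

```bash
python3 - <<'E'
from h import *
show()
p,d=grab_frame("wrist");cv2.imwrite("pics/w1.png",p)
report("wrist",['rack','free_near','free_far','racked_short_mid','racked_long_mid','wing'])
p,d=grab_frame("scene");cv2.imwrite("pics/s2.png",p)
E
```

```text
t 2.275 pos [ 0.33   -0.2709  0.2006] yaw -1.5686 ydir [ 2.e-04 -4.e-04 -1.e+00] w 1.0 F [-0.1 -0.5 -0.2] T [0.07 0.02 0.05] q [-0.773  0.037  1.867 -0.     1.238  0.796]
wrist rack 0.59 [269.9  50.2] [ 0.4523 -0.2869  0.    ]
wrist free_near 0.69 [262.3  63.5] [ 0.4362 -0.2785  0.03  ]
wrist racked_short_mid 0.68 [202.3  26.4] [ 0.4671 -0.2237  0.0375]
wrist racked_long_mid 0.56 [267.6  48.1] [ 0.4473 -0.2828  0.0475]
wrist racked_long_mid 0.55 [202.2  63.5] [ 0.4343 -0.2239  0.0475]
wrist wing 0.65 [332.5  37.4] [ 0.4542 -0.3378  0.059 ]
```

View pics/w1.png

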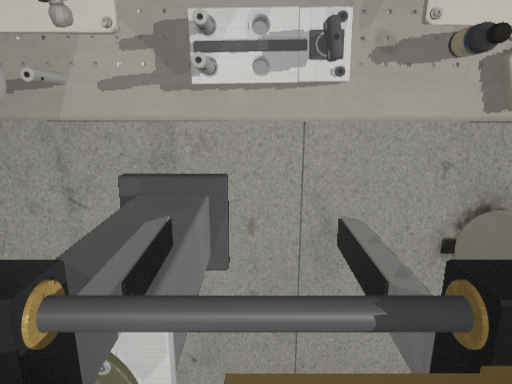

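View pics/s2.png

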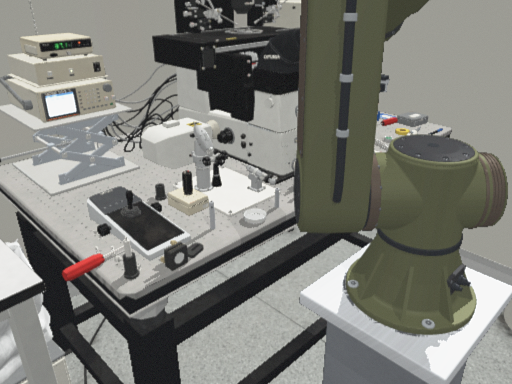

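```bash
python3 - <<'E'
from h import *
p,d=grab_frame("wrist");c=calibration("wrist");f=192/np.tan(np.radians(c['fovy'])/2)
cv2.imwrite("pics/w1c.png",cv2.resize(p[0:95,180:360],None,fx=4.4,fy=4.4,interpolation=cv2.INTER_CUBIC))
v,u=np.mgrid[0:384,0:512]
P=np.stack([(u-c['cx'])/f*d,(v-c['cy'])/f*d,d],-1)
W=rot(c['attitude']).apply(P.reshape(-1,3)).reshape(384,512,3)+c['origin']
np.savez('w1.npz',W=W,p=p,o=c['origin'],a=c['attitude'],fovy=c['fovy'],cx=c['cx'],cy=c['cy'])
for r in range(4,90,5): print(r,' '.join('%3d'%(1000*z) for z in W[r,186:360:5,2]))
m=(abs(W[...,2]-.03)<.002)&(W[...,0]>.40)&(v<95)&(u>180)&(u<360)
m=cv2.morphologyEx(m.astype('uint8'),cv2.MORPH_CLOSE,np.ones((5,5)));m=cv2.morphologyEx(m,cv2.MORPH_OPEN,np.ones((5,5)))
Q=W[m>0];Q=Q[abs(Q[:,2]-.03)<.003]
rc=cv2.minAreaRect((Q[:,:2]*1000).astype(np.float32));print(rc,cv2.boxPoints(rc))
# wing
k=(W[...,2]>.063)&(W[...,2]<.08)&(u>300)&(u<355)&(v<70)
Q=W[k];print(len(Q),Q.mean(0),cv2.minAreaRect((Q[:,:2]*1000).astype(np.float32)))
for a,b in((0,40),(40,80)):
  for (ul,uh) in((190,222),(15,75)):
    k=(u>ul)&(u<uh)&(v>=a)&(v<b)&(W[...,2]>.04);Q=W[k]
    if len(Q): print(ul,a,len(Q),Q.max(0),np.percentile(Q[:,2],90),Q[Q[:,2]>np.percentile(Q[:,2],60)].mean(0))
E
```

```text
4   0   0   0   0   1   2   0   0   0  -1   0   0   0   0   0   0   0   0   0   0   0   0   0   0   0   0   0  -1   1   0   0  -1   0  -1   1
9   0  28  29  66  30  30  30  30  29  30  28  29  30  30  31  31  30  30  29  31  30  30  31  31  30  30  31  31  30  30 368  29  30  29  -1
14   0  29  65  65  65  31  31  30  31  30  29  31  30  28  30  30  29  31  29  30  30  30  29  30  30  30  30  31  29  29  68  33  34  30   1
19   0  30  64  64  63  29  30  30  29  29  31  29  31  29  18  17  28  30  30  30  30  30  29  29  29  29  29  30  30  70  72  32  33  29   0
24   1  30  60  63  57  39  30  30  29  29  29  29  29  26  10  10  13  31  32  29  30  30  29  29  30  29  29  30  62  73  71  31  31  30   0
29   1  30  29  45  46  31  29  30  29  30  30  30  30  28  11   9  10  29  30  30  30  30  28  30  31  29  31  31  62  71  71  34  29  30   0
34   0  29  30  27  25  29  31  30  30  30  30  29  29  32  28   9  30  30  30  30  29  29  29  29  31  34  35  36  59  71  72  71  29  30   0
39   0  31  30  29  29  30  30  30  31  31  30  30  29  30  30  31  28  29  30  30  32  33  33  33  3
[... 1544 characters left out ...]
59375), 0.9814968109130859) [[ 417.74228 -209.72395]
 [ 420.34872 -361.8612 ]
 [ 486.7294  -360.724  ]
 [ 484.12296 -208.58673]]
602 [ 0.45252196 -0.33623695  0.07090856] ((453.02264404296875, -337.12139892578125), (34.118099212646484, 10.539201736450195), 9.272448539733887)
190 0 304 [ 0.47534283 -0.21875624  0.3688405 ] 0.06616529680716449 [ 0.46630096 -0.22739144  0.07827015]
15 0 572 [ 0.48767542 -0.08816032  0.3688405 ] 0.05746574129001032 [ 0.47209057 -0.10805456  0.06920642]
190 40 330 [ 0.43903311 -0.21985638  0.3688405 ] 0.08612055891997797 [ 0.43142718 -0.22786916  0.09859042]
15 40 261 [ 0.42982866 -0.06203459  0.3688405 ] 0.056156858227827566 [ 0.42209249 -0.08991225  0.08884604]
```

View pics/w1c.png

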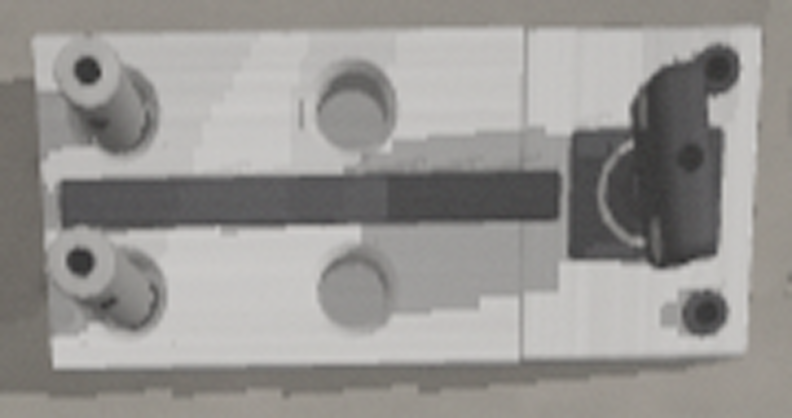

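```bash
python3 - <<'E'
from h import *
D=np.load('w1.npz');W=D['W'];v,u=np.mgrid[0:384,0:512]
for lo in (.066,.069,.0705):
    k=(W[...,2]>lo)&(W[...,2]<.076)&(u>300)&(u<355)&(v<70);Q=W[k][:,:2]*1000
    m=Q.mean(0);w,V=np.linalg.eigh(np.cov((Q-m).T));print(lo,len(Q),m,np.sqrt(w*12),np.degrees(np.arctan2(V[1,1],V[0,1])),cv2.minAreaRect(Q.astype(np.float32)),cv2.fitLine(Q.astype(np.float32),cv2.DIST_HUBER,0,.01,.01).T)
# short post top
k=(W[...,2]>.045)&(W[...,2]<.07)&(u>15)&(u<75)&(v>=60)&(v<95);print(W[k].mean(0),W[k&(W[...,2]>.053)].mean(0),k.sum())
report("wrist",["short_post_mid","dish"])
E
```

```text
0.066 561 [ 452.72044441 -336.45521538] [ 9.98154456 32.82307684] -170.46935899844232 ((453.0852966308594, -337.2015075683594), (34.017372131347656, 10.364564895629883), 9.302165031433105) [[ 9.8607224e-01  1.6631764e-01  4.5265988e+02 -3.3625629e+02]]
0.069 517 [ 452.83207032 -336.70009478] [ 9.57097723 32.52871419] -170.50111261513814 ((453.0903625488281, -337.1485290527344), (33.83388137817383, 10.277714729309082), 9.63364315032959) [[ 9.8639441e-01  1.6439608e-01  4.5279193e+02 -3.3648441e+02]]
0.0705 440 [ 452.94553777 -336.8826579 ] [ 8.55798777 32.2460964 ] -169.85850811660515 ((452.92095947265625, -336.8952331542969), (33.01552963256836, 9.576359748840332), 9.821218490600586) [[ 9.8193383e-01  1.8922447e-01  4.5301669e+02 -3.3683984e+02]]
[ 0.4237917  -0.07016533  0.05327877] [ 0.42394167 -0.06891186  0.0551519 ] 256
wrist short_post_mid 0.59 [46.5 73.2] [ 0.4274 -0.0699  0.0275]
wrist dish 0.51 [270.4  51.6] [ 0.4509 -0.2868  0.    ]
```

```bash
python3 - <<'E'
from h import *
y=-np.pi/2+.017
print(rel([.424,-.069,.12],y),rel([.424,-.069,.037],y))
E
```

```text
([-0.0943, 0.0804, -0.2014], [0.0, -0.0155, 0.0]) ([-0.0943, 0.1634, -0.2014], [0.0, -0.0155, 0.0])
```

apply_moves --series '[[[-0.023, 0.02, -0.05], [0, -0.0155, 0], 0.3], [[-0.047, 0.04, -0.1], [0, -0.0155, 0], 0.5], [[-0.07, 0.06, -0.15], [0, -0.0155, 0], 0.5], [[-0.094, 0.08, -0.2014], [0, -0.0155, 0], 0.5], [[-0.094, 0.08, -0.2014], [0, -0.0155, 0], 0.5], [[-0.094, 0.08, -0.2014], [0, -0.0155, 0], 0.5]]'

```text
time_s: 3.58
tcp_pos: [0.4237, -0.0693, 0.1206]
tcp_rot: [-0.006, 0.006, -0.707, 0.707]
ft_force: [0.2, -0.3, -0.3]
grip_width: 0.5
```

```bash
python3 - <<'E'
from h import *
show()
p,d=grab_frame("wrist");cv2.imwrite("pics/w2.png",p)
c=calibration("wrist")
print(proj(c,[[.424,-.069,.055],[.424,-.069,0]]))
report("wrist",["short_post_mid","dish"])
y=-np.pi/2+.017
print(rel([.424,-.069,.037],y))
E
```

```text
t 3.575 pos [ 0.4237 -0.0693  0.1206] yaw -1.5531 ydir [-1.e-04 -1.e-04 -1.e+00] w 0.4995 F [ 0.2 -0.3 -0.3] T [0.03 0.05 0.06] q [-0.247  0.146  1.953 -0.     1.043  1.306]
[[253.3791882  201.83876368]
 [253.608074   184.09360566]]
wrist short_post_mid 0.9 [248.3 190.6] [ 0.4252 -0.0648  0.0275]
wrist dish 0.94 [155.8 189.2] [0.4179 0.0179 0.    ]
wrist dish 0.56 [507.6 156.5] [ 0.4522 -0.2889  0.    ]
([-0.0003, 0.0839, -0.0011], [-0.0002, -0.0017, -0.0008])
```

View pics/w2.png

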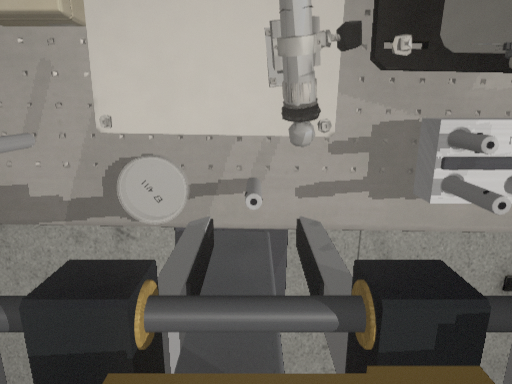

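apply_moves --series '[[[0, 0.042, -0.0005], [0, 0, 0], 0.5], [[0, 0.0835, -0.0005], [0, 0, 0], 0.5], [[0, 0.0835, -0.0005], [0, 0, 0], 0.5], [[0, 0.0835, -0.0005], [0, 0, 0], 0.9], [[0, 0.0835, -0.0005], [0, 0, 0], 1.0], [[0, 0.0835, -0.0005], [0, 0, 0], 1.0], [[0, 0.0835, -0.0005], [0, 0, 0], 1.0], [[0, 0.0835, -0.0005], [0, 0, 0], 1.0]]'

```text
time_s: 4.72
tcp_pos: [0.424, -0.0697, 0.0379]
tcp_rot: [-0.006, 0.005, -0.707, 0.707]
ft_force: [-0.5, -0.3, 7.1]
grip_width: 0.126
```

```bash
python3 - <<'E'
from h import *
show()
y=-np.pi/2+.017
c=np.array([.4522,-.2852]);a=.0171;Rr=np.array([[np.cos(a),-np.sin(a)],[np.sin(a),np.cos(a)]])
nf=c+Rr@[.018,.010];nn=c+Rr@[-.018,.010];print('far',nf,'near',nn)
print(rel([.424,-.069,.087],y),rel([.40,-.2,.087],y),rel([*nf,.087],y))
E
```

```text
t 4.725 pos [ 0.424  -0.0697  0.0379] yaw -1.5555 ydir [ 1.7e-03 -5.0e-04 -1.0e+00] w 0.1261 F [-0.5 -0.3  7.1] T [0.03 0.21 0.02] q [-0.248  0.293  2.011 -0.     0.836  1.307]
far [ 0.47002638 -0.27489368] near [ 0.43403164 -0.27550925]
([-0.0001, -0.0491, -0.0007], [-0.0005, -0.0017, -0.0017]) ([0.0259, -0.0491, 0.13], [-0.0005, -0.0017, -0.0017]) ([-0.0429, -0.0489, 0.2059], [-0.0005, -0.0017, -0.0017])
```

apply_moves --series '[[[0, -0.025, 0], [0, 0, 0], 1.0], [[0, -0.047, 0], [0, 0, 0], 1.0], [[0.026, -0.047, 0.06], [0, 0, 0], 1.0], [[0.05, -0.047, 0.12], [0, 0, 0], 1.0], [[0.05, -0.047, 0.12], [0, 0, 0], 1.0]]'

```text
time_s: 5.35
tcp_pos: [0.3746, -0.193, 0.085]
tcp_rot: [-0.004, 0.003, -0.707, 0.707]
ft_force: [0.2, 0.2, -0.9]
grip_width: 0.13
```

```bash
python3 - <<'E'
from h import *
show()
p,d=grab_frame("wrist");cv2.imwrite("pics/w3.png",p)
p,d=grab_frame("scene");cv2.imwrite("pics/s3.png",cv2.resize(p[0:250,150:512],None,fx=2.2,fy=2.2))
E
```

```text
t 5.35 pos [ 0.3746 -0.193   0.085 ] yaw -1.56 ydir [ 1.8e-03 -8.0e-04 -1.0e+00] w 0.1299 F [ 0.2  0.2 -0.9] T [0.05 0.01 0.02] q [-0.563  0.187  2.004  0.     0.949  0.997]
```

View pics/w3.png

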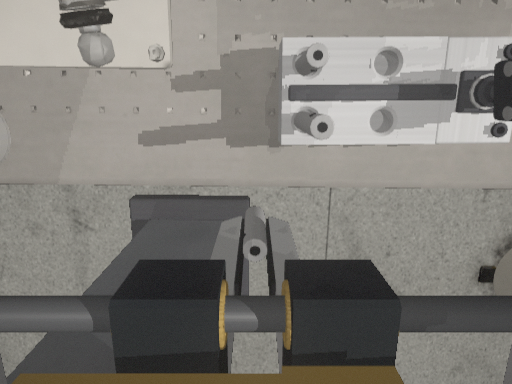

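View pics/s3.png

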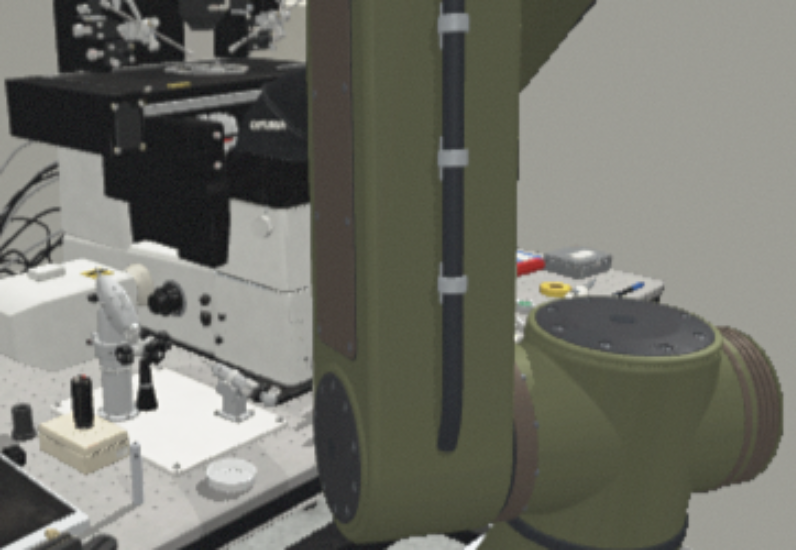

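```bash
python3 - <<'E'
from h import *
print(proj(calibration("scene"),[[.43,-.26,.44],[.45,-.34,.44],[0,0,.4]]))
y=-np.pi/2+.017
print(rel([.34,.0,.2],y),rel([.32,.22,.2],y))
E
```

```text
[[328.02238254  29.60043891]
 [340.15117009  26.65415729]
 [441.85441224  89.63216506]]
([0.0328, -0.1153, -0.1912], [-0.0003, -0.0035, -0.0016]) ([0.0498, -0.1154, -0.4114], [-0.0003, -0.0035, -0.0016])
```

apply_moves --series '[[[0.008, -0.04, -0.05], [0, 0, 0], 1.0], [[0.016, -0.08, -0.1], [0, 0, 0], 1.0], [[0.026, -0.115, -0.15], [0, 0, 0], 1.0], [[0.033, -0.115, -0.21], [0, 0, 0], 1.0], [[0.038, -0.115, -0.27], [0, 0, 0], 1.0], [[0.042, -0.115, -0.33], [0, 0, 0], 1.0], [[0.046, -0.115, -0.38], [0, 0, 0], 1.0], [[0.05, -0.115, -0.41], [0, 0, 0], 1.0], [[0.05, -0.115, -0.41], [0, 0, 0], 1.0]]'

```text
time_s: 6.58
tcp_pos: [0.3185, 0.2209, 0.1994]
tcp_rot: [-0.007, 0.006, -0.707, 0.707]
ft_force: [0.4, -0.4, -1.0]
grip_width: 0.128
```

```bash
python3 - <<'E'
from h import *
show()
p,d=grab_frame("wrist");cv2.imwrite("pics/w4.png",p)
c=calibration("wrist");f=192/np.tan(np.radians(c['fovy'])/2)
v,u=np.mgrid[0:384,0:512]
P=np.stack([(u-c['cx'])/f*d,(v-c['cy'])/f*d,d],-1)
W=rot(c['attitude']).apply(P.reshape(-1,3)).reshape(384,512,3)+c['origin'];np.save('W4.npy',W)
report("wrist",["long_post_mid"])
p,d=grab_frame("scene");cv2.imwrite("pics/s4.png",cv2.resize(p[0:250,150:512],None,fx=2.2,fy=2.2))
c=calibration("scene");f=192/np.tan(np.radians(c['fovy'])/2)
P=np.stack([(u-c['cx'])/f*d,(v-c['cy'])/f*d,d],-1)
W=rot(c['attitude']).apply(P.reshape(-1,3)).reshape(384,512,3)+c['origin'];np.save('Ws4.npy',W)
E
```

```text
t 6.575 pos [0.3185 0.2209 0.1994] yaw -1.5522 ydir [ 8.e-04 -5.e-04 -1.e+00] w 0.1281 F [ 0.4 -0.4 -1. ] T [ 0.   -0.05  0.04] q [ 5.120e-01 -5.500e-02  1.961e+00 -1.000e-03  1.235e+00  2.065e+00]
wrist long_post_mid 0.96 [360.9  21.6] [0.4616 0.1262 0.0375]
```

View pics/w4.png

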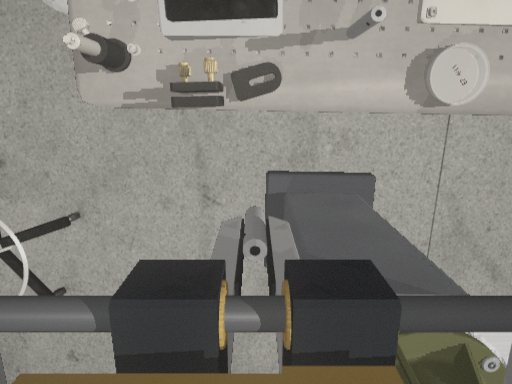

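View pics/s4.png

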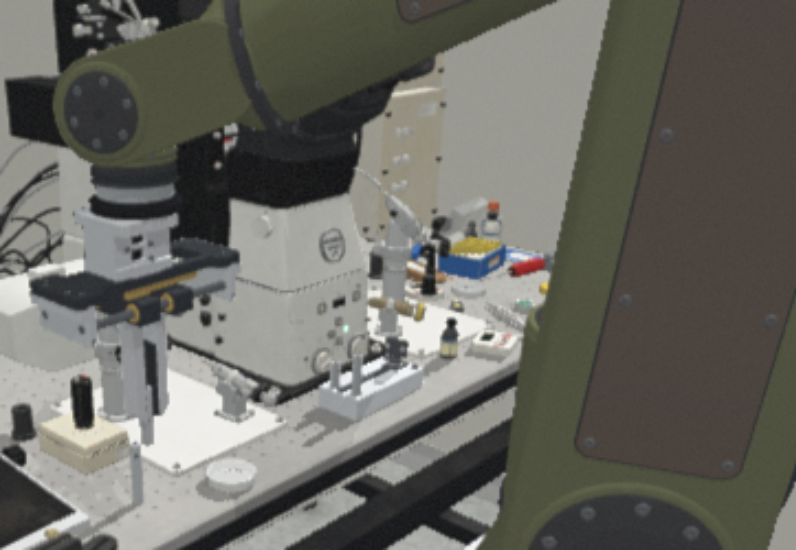

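```bash
python3 - <<'E'
from h import *
W=np.load('Ws4.npy')
m=(W[...,0]>.38)&(W[...,0]<.6)&(W[...,1]<-.2)&(W[...,1]>-.37)&(W[...,2]>.2)&(W[...,2]<.6)
vu=np.argwhere(m);Q=W[m]
print(len(Q))
for lo in np.arange(.40,.6,.02):
    row=[]
    for yl in np.arange(-.36,-.2,.02):
        k=(Q[:,0]>=lo)&(Q[:,0]<lo+.02)&(Q[:,1]>=yl)&(Q[:,1]<yl+.02)
        row.append('%3d/%d'%(1000*np.percentile(Q[k,2],3),k.sum()) if k.any() else '---')
    print('%.2f'%lo,row)
W=np.load('W4.npy');v,u=np.mgrid[0:384,0:512]
k=(W[...,2]>.07)&(W[...,2]<.08)&(u>340)&(u<400)&(v<60);print(k.sum(),W[k].mean(0),W[k].min(0),W[k].max(0))
E
```

```text
2645
0.40 ['---', '---', '---', '---', '---', '---', '---', '---']
0.42 ['430/17', '422/27', '429/10', '431/1', '423/9', '423/5', '---', '---']
0.44 ['436/3', '415/18', '421/21', '---', '416/6', '420/2', '---', '---']
0.46 ['---', '408/13', '413/3', '---', '413/2', '---', '---', '---']
0.48 ['399/4', '376/30', '383/45', '384/42', '383/49', '383/16', '---', '---']
0.50 ['377/6', '361/28', '360/28', '362/28', '362/34', '364/68', '371/28', '---']
0.52 ['---', '348/11', '345/15', '345/14', '349/14', '349/36', '363/28', '---']
0.54 ['201/45', '202/85', '202/91', '202/104', '204/88', '285/143', '208/56', '---']
0.56 ['205/105', '209/115', '213/107', '206/120', '205/123', '205/161', '204/322', '202/35']
0.58 ['---', '---', '---', '---', '---', '---', '210/216', '202/41']
242 [0.45904376 0.12471655 0.07483502] [0.45316395 0.11817194 0.07039856] [0.465751   0.13042922 0.07743674]
```

```bash
python3 - <<'E'
from h import *
W=np.load('Ws4.npy');pos=np.array([.3185,.2209,.1994])
a=.512;er=np.array([np.cos(a),np.sin(a),0]);et=np.array([-np.sin(a),np.cos(a),0])
D=W-pos
X=np.stack([D@er,D@et,D[...,2]],-1)
m=(abs(X[...,0])<.25)&(abs(X[...,1])<.12)&(X[...,2]>.05)&(X[...,2]<.5)
Q=X[m]
for z in np.arange(.06,.44,.02):
    k=(Q[:,2]>z)&(Q[:,2]<z+.02);q=Q[k]
    if len(q): print('%.2f'%z,'r',np.percentile(q[:,0],[1,99]).round(3),'t',np.percentile(q[:,1],[1,99]).round(3),len(q))
E
```

```text
0.06 r [-0.019  0.016] t [-0.013  0.019] 190
0.08 r [-0.067  0.063] t [-0.076  0.084] 519
0.10 r [-0.07   0.066] t [-0.068  0.089] 911
0.12 r [-0.068  0.063] t [-0.083  0.089] 1252
0.14 r [-0.026  0.034] t [-0.007  0.043] 435
0.16 r [-0.038  0.042] t [0.002 0.048] 470
0.18 r [-0.039  0.031] t [-0.015  0.036] 478
0.20 r [-0.036  0.027] t [-0.011  0.034] 439
0.22 r [-0.053  0.028] t [-0.006  0.06 ] 442
0.24 r [-0.136  0.034] t [0.   0.06] 1126
0.26 r [-0.175  0.034] t [0.015 0.06 ] 1656
0.28 r [-0.216  0.022] t [0.027 0.059] 1992
0.30 r [-0.246 -0.016] t [0.036 0.062] 2028
0.32 r [-0.248 -0.074] t [0.028 0.069] 1440
```

```bash
cat >> h.py <<'E'
NF=np.array([.47003,-.27489]);NN=np.array([.43403,-.27551]);Y0=-np.pi/2+.0171
def tip(B,tilt,L,yaw=Y0):
    Rt=toolR(yaw,tilt);return np.array(B)-Rt.apply([0,1,0])*L
def wp(B,tilt,L,yaw=Y0): 
    p=tip(B,tilt,L,yaw);r=rel(p,Rt=toolR(yaw,tilt));print(p.round(4),r);return r
E
python3 - <<'E'
from h import *
show()
s,p,r=cur();c=calibration("wrist")
print('top of post pred',proj(c,r.apply([[0,-.0171,0]])+p))
wp([.36,.0,.10],0.,.038);wp([.37,-.18,.07],.21,.038);wp([.385,-.275,.045],.21,.038)
wp([*NF,.042],.21,.038)
W=np.load('w1.npz')['W'];v,u=np.mgrid[0:384,0:512];k=(u>440)&(v<60)&(W[...,2]>.02)&(W[...,2]<.3);print('bottle',W[k].min(0),W[k].max(0))
E
```

```text
t 6.725 pos [0.3194 0.2186 0.1995] yaw -1.5563 ydir [ 1.3e-03 -5.0e-04 -1.0e+00] w 0.1297 F [ 0.8 -0.3 -0. ] T [0.05 0.02 0.05] q [ 5.060e-01 -5.700e-02  1.962e+00 -1.000e-03  1.235e+00  2.063e+00]
top of post pred [[254.27319163 251.11475431]]
[ 0.36  -0.     0.138] ([-0.0373, 0.0617, 0.2191], [-0.0005, -0.0026, -0.0013])
[ 0.3621 -0.1801  0.1072] ([-0.0368, 0.0926, 0.3993], [-0.0008, -0.0026, 0.2087])
[ 0.3771 -0.2751  0.0822] ([-0.0503, 0.1177, 0.4944], [-0.0008, -0.0026, 0.2087])
[ 0.4621 -0.275   0.0792] ([-0.1354, 0.1208, 0.4956], [-0.0008, -0.0026, 0.2087])
bottle [ 0.44522427 -0.49047574  0.02013366] [ 0.47183844 -0.46570708  0.06479088]
```

apply_moves --series '[[[-0.009, 0.01, 0.055], [0, -0.0026, 0], 1.0], [[-0.018, 0.03, 0.11], [0, -0.0026, 0], 1.0], [[-0.028, 0.045, 0.165], [0, -0.0026, 0], 1.0], [[-0.037, 0.062, 0.219], [0, -0.0026, 0], 1.0], [[-0.037, 0.07, 0.28], [0, -0.0026, 0.05], 1.0], [[-0.037, 0.08, 0.34], [0, -0.0026, 0.13], 1.0], [[-0.037, 0.093, 0.399], [0, -0.0026, 0.209], 1.0], [[-0.043, 0.105, 0.45], [0, -0.0026, 0.209], 1.0], [[-0.05, 0.118, 0.4944], [0, -0.0026, 0.209], 1.0], [[-0.05, 0.118, 0.4944], [0, -0.0026, 0.209], 1.0]]'

```text
time_s: 7.98
tcp_pos: [0.3758, -0.2774, 0.0809]
tcp_rot: [0.078, 0.069, 0.704, -0.703]
ft_force: [-0.1, 0.4, 0.6]
grip_width: 0.127
```

```bash
python3 - <<'E'
from h import *
show()
p,d=grab_frame("wrist");cv2.imwrite("pics/w5.png",p)
c=calibration("wrist");print(proj(c,[[*NF,.03],[*NN,.03]]))
wp([*NF,.042],.21,.038);wp([*NF,.024],.21,.038)
report("wrist",["free_near","free_far"])
E
```

```text
t 7.975 pos [ 0.3758 -0.2774  0.0809] yaw -1.5576 ydir [ 0.2077  0.0028 -0.9782] w 0.1268 F [-0.1  0.4  0.6] T [ 0.04  0.19 -0.02] q [-0.799  0.214  1.999  0.213  0.795  0.62 ]
[[254.84771128  85.59391451]
 [254.99884088 138.85126741]]
[ 0.4621 -0.275   0.0792] ([-0.084, 0.02, 0.0003], [-0.0004, -0.0028, 0.0007])
[ 0.4621 -0.275   0.0612] ([-0.0802, 0.0376, 0.0003], [-0.0004, -0.0028, 0.0007])
wrist free_near 0.57 [250.8 136.4] [ 0.4357 -0.2726  0.03  ]
wrist free_far 0.92 [252.   86.9] [ 0.4691 -0.273   0.03  ]
```

View pics/w5.png

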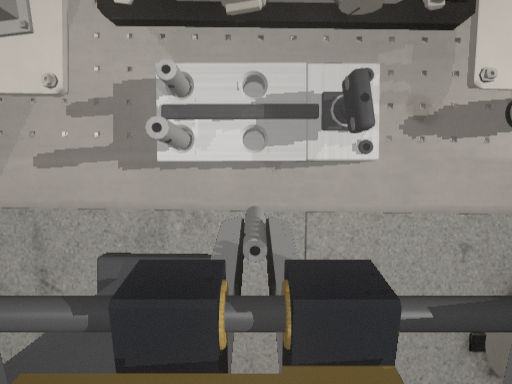

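apply_moves --series '[[[-0.04, 0.01, 0.0003], [0, -0.0028, 0], 1.0], [[-0.084, 0.02, 0.0003], [0, -0.0028, 0], 1.0], [[-0.084, 0.02, 0.0003], [0, -0.0028, 0], 1.0], [[-0.084, 0.02, 0.0003], [0, -0.0028, 0], 1.0]]'

```text
time_s: 8.62
tcp_pos: [0.4621, -0.2727, 0.0801]
tcp_rot: [0.081, 0.067, 0.704, -0.703]
ft_force: [0.2, -0.9, -0.8]
grip_width: 0.131
```

```bash
python3 - <<'E'
from h import *
show()
p,d=grab_frame("wrist");cv2.imwrite("pics/w6.png",p)
show()
c=calibration("wrist");print(proj(c,[[*NF,.03],[*NN,.03]]))
wp([*NF,.042],.21,.038);wp([*NF,.024],.21,.038);wp([*NF,.012],.07,.038)
E
```

```text
t 8.625 pos [ 0.4621 -0.2727  0.0801] yaw -1.5503 ydir [ 0.2083  0.0033 -0.9781] w 0.1306 F [ 0.2 -0.9 -0.8] T [0.01 0.1  0.03] q [-0.665  0.345  1.825  0.181  0.815  0.771]
t 8.675 pos [ 0.4619 -0.273   0.0802] yaw -1.551 ydir [ 0.2084  0.003  -0.978 ] w 0.1267 F [-0.6  0.  -0.7] T [-0.02  0.16 -0.01] q [-0.666  0.345  1.825  0.181  0.815  0.771]
[[257.33101554 212.13625303]
 [257.18166156 264.09229118]]
[ 0.4621 -0.275   0.0792] ([0.0, 0.001, 0.002], [-0.0005, 0.0029, 0.0])
[ 0.4621 -0.275   0.0612] ([0.0038, 0.0186, 0.002], [-0.0005, 0.0029, 0.0])
[ 0.4674 -0.2749  0.0499] ([0.001, 0.0308, 0.002], [-0.0007, 0.0029, -0.14])
```

View pics/w6.png

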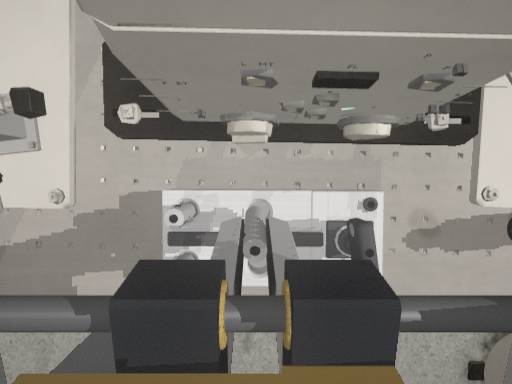

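apply_moves --series '[[[0.0, 0.001, 0.002], [0, 0.003, 0], 1.0], [[0.0, 0.001, 0.002], [0, 0.003, 0], 1.0], [[0.002, 0.01, 0.002], [0, 0.003, 0], 1.0], [[0.0038, 0.0186, 0.002], [0, 0.003, 0], 1.0], [[0.0038, 0.0186, 0.002], [0, 0.003, 0], 1.0]]'

```text
time_s: 9.3
tcp_pos: [0.4619, -0.2748, 0.0603]
tcp_rot: [0.08, 0.068, 0.704, -0.702]
ft_force: [0.6, -0.8, 0.4]
grip_width: 0.127
```

```bash
python3 - <<'E'
from h import *
show()
p,d=grab_frame("wrist");cv2.imwrite("pics/w7.png",p)
wp([*NF,.024],.21,.038);wp([*NF,.018],.14,.038);wp([*NF,.012],.07,.038)
E
```

```text
t 9.3 pos [ 0.4619 -0.2748  0.0603] yaw -1.554 ydir [ 0.2075  0.0038 -0.9782] w 0.1271 F [ 0.6 -0.8  0.4] T [-0.01  0.06  0.02] q [-0.669  0.38   1.833  0.189  0.775  0.76 ]
[ 0.4621 -0.275   0.0612] ([-0.0002, -0.0004, 0.0001], [0.0, -0.0003, 0.0007])
[ 0.4647 -0.275   0.0556] ([-0.0017, 0.0056, 0.0001], [0.0001, -0.0003, -0.0693])
[ 0.4674 -0.2749  0.0499] ([-0.003, 0.0117, 0.0001], [0.0001, -0.0003, -0.1393])
```

View pics/w7.png

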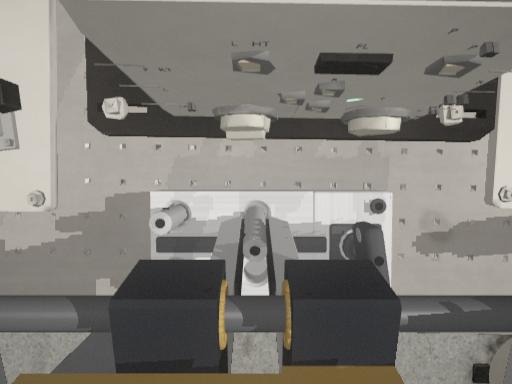

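apply_moves --series '[[[-0.0017, 0.0056, 0], [0, 0, -0.069], 1.0], [[-0.003, 0.0115, 0], [0, 0, -0.139], 1.0], [[-0.003, 0.0115, 0], [0, 0, -0.139], 1.0]]'

```text
time_s: 9.72
tcp_pos: [0.4678, -0.2746, 0.0498]
tcp_rot: [0.031, 0.019, 0.707, -0.706]
ft_force: [-0.7, 0.2, -0.3]
grip_width: 0.126
```

```bash
python3 - <<'E'
from h import *
show()
wp([*NF,.012],.07,.038);wp([*NF,.010],.04,.038)
E
```

```text
t 9.725 pos [ 0.4678 -0.2746  0.0498] yaw -1.553 ydir [ 0.0703  0.0016 -0.9975] w 0.126 F [-0.7  0.2 -0.3] T [0.03 0.11 0.01] q [-0.618  0.453  1.739  0.054  0.894  0.902]
[ 0.4674 -0.2749  0.0499] ([0.0004, -0.0001, 0.0004], [0.0004, 0.0007, -0.0003])
[ 0.4685 -0.2749  0.048 ] ([-0.0006, 0.0019, 0.0004], [0.0004, 0.0007, -0.0303])
```

apply_moves --series '[[[0, 0, 0], [0, 0, 0], 0.68], [[0, 0, 0], [0, 0, 0], 0.68], [[0, 0, 0], [0, 0, 0], 0.68], [[0.003, -0.012, 0], [0, 0, 0.14], 0.68], [[0.004, -0.03, 0], [0, 0, 0.14], 0.68], [[0.02, -0.045, 0], [0, 0, 0.14], 0.68], [[0.06, -0.05, 0], [0, 0, 0.14], 0.68], [[0.1, -0.055, 0], [0, 0, 0.14], 0.68], [[0.1, -0.055, 0], [0, 0, 0.14], 0.68]]'

```text
time_s: 10.85
tcp_pos: [0.3627, -0.2766, 0.0981]
tcp_rot: [0.08, 0.069, 0.704, -0.703]
ft_force: [0.3, -0.5, 1.0]
grip_width: 0.322
```

```bash
python3 - <<'E'
from h import *
show()
p,d=grab_frame("wrist");cv2.imwrite("pics/w8.png",p)
LP=[.460,.125]
print(rel([.35,-.1,.14],Y0),rel([.36,.08,.15],Y0),rel([*LP,.15],Y0))
E
```

```text
t 10.85 pos [ 0.3627 -0.2766  0.0981] yaw -1.555 ydir [ 0.2092  0.0032 -0.9779] w 0.322 F [ 0.3 -0.5  1. ] T [ 0.01  0.08 -0.03] q [-0.821  0.161  2.014  0.211  0.835  0.602]
([0.0019, -0.0433, -0.177], [-0.0006, -0.0008, -0.2113]) ([-0.0128, -0.0504, -0.3568], [-0.0006, -0.0008, -0.2113]) ([-0.1113, -0.0293, -0.4002], [-0.0006, -0.0008, -0.2113])
```

View pics/w8.png

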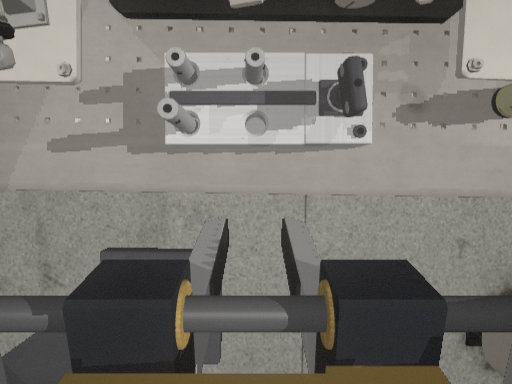

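apply_moves --series '[[[0.0, -0.02, -0.05], [0, 0, -0.07], 0.5], [[0.0, -0.033, -0.1], [0, 0, -0.14], 0.5], [[0.002, -0.043, -0.16], [0, 0, -0.211], 0.5], [[-0.008, -0.05, -0.22], [0, 0, -0.211], 0.5], [[-0.018, -0.05, -0.28], [0, 0, -0.211], 0.5], [[-0.04, -0.048, -0.33], [0, 0, -0.211], 0.5], [[-0.08, -0.038, -0.375], [0, 0, -0.211], 0.5], [[-0.111, -0.029, -0.4], [0, 0, -0.211], 0.5], [[-0.111, -0.029, -0.4], [0, 0, -0.211], 0.5], [[-0.111, -0.029, -0.4], [0, 0, -0.211], 0.5]]'

```text
time_s: 12.15
tcp_pos: [0.4595, 0.1249, 0.1493]
tcp_rot: [-0.006, 0.006, -0.707, 0.707]
ft_force: [-0.6, -0.5, -0.1]
grip_width: 0.499
```

```bash
python3 - <<'E'
from h import *
show()
p,d=grab_frame("wrist");cv2.imwrite("pics/w9.png",p)
c=calibration("wrist");f=192/np.tan(np.radians(c['fovy'])/2)
v,u=np.mgrid[0:384,0:512]
P=np.stack([(u-c['cx'])/f*d,(v-c['cy'])/f*d,d],-1)
W=rot(c['attitude']).apply(P.reshape(-1,3)).reshape(384,512,3)+c['origin']
k=(abs(W[...,2]-.075)<.003)&(np.hypot(W[...,0]-.46,W[...,1]-.125)<.02);print(k.sum(),W[k].mean(0),(W[k].min(0)+W[k].max(0))/2)
print(proj(c,[[.46,.125,.075]]));report("wrist",["long_post_mid"])
g=W[k].mean(0)
print(rel([g[0],g[1],.041],Y0))
E
```

```text
t 12.15 pos [0.4595 0.1249 0.1493] yaw -1.5541 ydir [-3.e-04 -6.e-04 -1.e+00] w 0.4991 F [-0.6 -0.5 -0.1] T [-0.01 -0.   -0.06] q [ 1.890e-01  2.070e-01  1.803e+00 -1.000e-03  1.132e+00  1.743e+00]
217 [0.45987823 0.12504172 0.07540221] [0.4598222  0.12489896 0.07479922]
[[253.83240667 198.18734798]]
wrist long_post_mid 0.76 [255.4 189.2] [0.4573 0.1237 0.0375]
([-0.0004, 0.1088, -0.0007], [-0.0005, -0.0014, -0.0005])
```

View pics/w9.png

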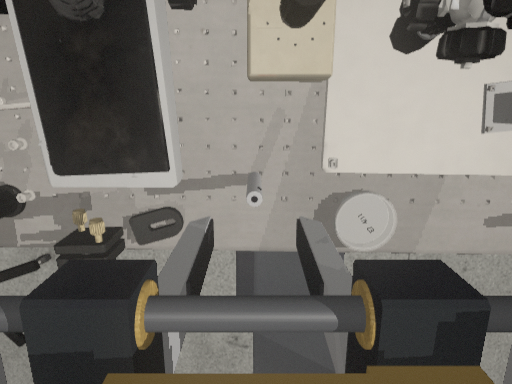

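apply_moves --series '[[[-0.0004, 0.055, -0.0004], [0, 0, 0], 0.5], [[-0.0004, 0.109, -0.0004], [0, 0, 0], 0.5], [[-0.0004, 0.109, -0.0004], [0, 0, 0], 0.5], [[-0.0004, 0.109, -0.0004], [0, 0, 0], 1.0], [[-0.0004, 0.109, -0.0004], [0, 0, 0], 1.0], [[-0.0004, 0.109, -0.0004], [0, 0, 0], 1.0], [[-0.0004, 0.109, -0.0004], [0, 0, 0], 1.0], [[-0.0004, 0.109, -0.0004], [0, 0, 0], 1.0]]'

```text
time_s: 13.25
tcp_pos: [0.4603, 0.1248, 0.0415]
tcp_rot: [-0.006, 0.005, -0.707, 0.707]
ft_force: [-0.5, -1.4, 7.3]
grip_width: 0.131
```

```bash
python3 - <<'E'
from h import *
show();s,p,r=cur();L=p[2];print(L)
print(rel([p[0],p[1],p[2]+.06],Y0))
wp([.37,.03,.08],0.,L);wp([.35,-.12,.08],.1,L);wp([.36,-.275,.045],.21,L)
E
```

```text
t 13.25 pos [0.4603 0.1248 0.0415] yaw -1.5551 ydir [ 1.6e-03 -3.0e-04 -1.0e+00] w 0.1307 F [-0.5 -1.4  7.3] T [-0.12  0.27 -0.04] q [ 1.880e-01  3.730e-01  1.883e+00 -1.000e-03  8.830e-01  1.744e+00]
0.04147349780443121
([-0.0001, -0.06, 0.0], [-0.0003, -0.0014, -0.0016])
[0.37   0.03   0.1215] ([0.0917, -0.0801, 0.0934], [-0.0003, -0.0014, -0.0016])
[ 0.3459 -0.1201  0.1213] ([0.1182, -0.0799, 0.2431], [-0.0004, -0.0014, 0.0984])
[ 0.3514 -0.2751  0.0856] ([0.1152, -0.0441, 0.3982], [-0.0005, -0.0014, 0.2084])
```

apply_moves --series '[[[0, -0.04, 0], [0, 0, 0], 1.0], [[0.01, -0.08, 0.01], [0, 0, 0], 1.0], [[0.045, -0.08, 0.05], [0, 0, 0], 1.0], [[0.08, -0.08, 0.09], [0, 0, 0], 1.0], [[0.105, -0.08, 0.14], [0, 0, 0], 1.0], [[0.115, -0.08, 0.19], [0, 0, 0.05], 1.0], [[0.118, -0.08, 0.243], [0, 0, 0.098], 1.0], [[0.118, -0.07, 0.295], [0, 0, 0.15], 1.0], [[0.116, -0.055, 0.35], [0, 0, 0.208], 1.0], [[0.115, -0.045, 0.398], [0, 0, 0.208], 1.0]]'

```text
time_s: 14.5
tcp_pos: [0.3507, -0.2769, 0.086]
tcp_rot: [0.079, 0.069, 0.704, -0.703]
ft_force: [0.5, 0.2, -0.3]
grip_width: 0.129
```

apply_moves --series '[[[0, 0, 0], [0, 0, 0], 1.0], [[0, 0, 0], [0, 0, 0], 1.0]]'

```text
time_s: 14.75
tcp_pos: [0.3504, -0.2764, 0.0858]
tcp_rot: [0.079, 0.069, 0.704, -0.703]
ft_force: [-0.2, 0.4, -0.6]
grip_width: 0.13
```

```bash
python3 - <<'E'
from h import *
show();L=.0415
p,d=grab_frame("wrist");cv2.imwrite("pics/w10.png",p)
s,q,r=cur();c=calibration("wrist");print(proj(c,[[*NF,.065],[*NN,.03]]),proj(c,r.apply([[0,-.0335,0]])+q))
wp([.40,-.2755,.042],.21,L);wp([*NN,.040],.21,L)
E
```

```text
t 14.75 pos [ 0.3504 -0.2764  0.0858] yaw -1.5568 ydir [ 0.2083  0.0032 -0.9781] w 0.1299 F [-0.2  0.4 -0.6] T [-0.02  0.09 -0.  ] q [-0.842  0.165  2.046  0.22   0.805  0.572]
[[255.38778225  28.74702798]
 [255.40058142 103.34192196]] [[254.27149083 266.9459075 ]]
[ 0.3914 -0.2756  0.0826] ([-0.039, 0.0119, 0.0002], [-0.0007, -0.0022, -0.0002])
[ 0.4254 -0.2757  0.0806] ([-0.0719, 0.021, 0.0007], [-0.0007, -0.0022, -0.0002])
```

View pics/w10.png

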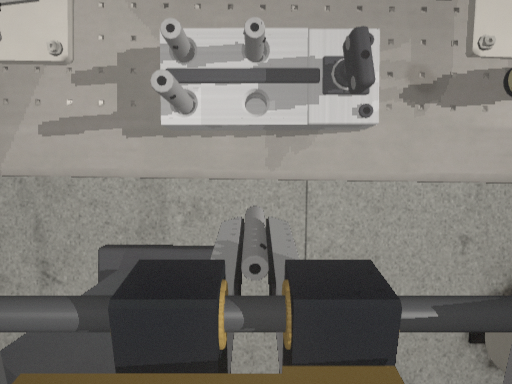

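apply_moves --series '[[[-0.04, 0.012, 0.0003], [0, -0.0022, 0], 1.0], [[-0.072, 0.021, 0.0003], [0, -0.0022, 0], 1.0], [[-0.072, 0.021, 0.0003], [0, -0.0022, 0], 1.0], [[-0.072, 0.021, 0.0003], [0, -0.0022, 0], 1.0]]'

```text
time_s: 15.3
tcp_pos: [0.4251, -0.2744, 0.0808]
tcp_rot: [0.081, 0.068, 0.704, -0.703]
ft_force: [-0.6, -0.2, -1.0]
grip_width: 0.129
```

```bash
python3 - <<'E'
from h import *
show();L=.0415
wp([*NN,.040],.21,L);wp([*NN,.024],.21,L);wp([*NN,.018],.14,L);wp([*NN,.012],.07,L)
E
```

```text
t 15.3 pos [ 0.4251 -0.2744  0.0808] yaw -1.5525 ydir [ 0.2084  0.0033 -0.978 ] w 0.129 F [-0.6 -0.2 -1. ] T [ 0.04  0.14 -0.01] q [-0.718  0.287  1.904  0.195  0.803  0.709]
[ 0.4254 -0.2757  0.0806] ([-0.0002, 0.0002, 0.0013], [-0.0002, 0.0012, -0.0])
[ 0.4254 -0.2757  0.0646] ([0.0031, 0.0159, 0.0013], [-0.0002, 0.0012, -0.0])
[ 0.4282 -0.2756  0.0591] ([0.0015, 0.0218, 0.0013], [-0.0003, 0.0012, -0.07])
[ 0.4311 -0.2756  0.0534] ([-0.0002, 0.028, 0.0013], [-0.0003, 0.0012, -0.14])
```

apply_moves --series '[[[0, 0.0002, 0.0013], [0, 0.001, 0], 1.0], [[0.0015, 0.008, 0.0013], [0, 0.001, 0], 1.0], [[0.003, 0.0159, 0.0013], [0, 0.001, 0], 1.0], [[0.003, 0.0159, 0.0013], [0, 0.001, 0], 1.0]]'

```text
time_s: 15.8
tcp_pos: [0.4256, -0.2757, 0.0639]
tcp_rot: [0.08, 0.068, 0.704, -0.703]
ft_force: [5.0, 0.8, -2.6]
grip_width: 0.132
```

```bash
python3 - <<'E'
from h import *
show();L=.0415
p,d=grab_frame("wrist");cv2.imwrite("pics/w11.png",p)
wp([*NN,.024],.21,L);wp([*NN,.018],.14,L);wp([*NN,.012],.07,L)
E
```

```text
t 15.8 pos [ 0.4256 -0.2757  0.0639] yaw -1.554 ydir [ 0.2087  0.0034 -0.978 ] w 0.1321 F [ 5.   0.8 -2.6] T [-0.06 -0.71  0.03] q [-0.719  0.318  1.911  0.204  0.765  0.698]
[ 0.4254 -0.2757  0.0646] ([0.0001, -0.0005, -0.0], [-0.0002, -0.0001, -0.0002])
[ 0.4282 -0.2756  0.0591] ([-0.0015, 0.0054, -0.0001], [-0.0002, -0.0001, -0.0702])
[ 0.4311 -0.2756  0.0534] ([-0.0031, 0.0116, -0.0001], [-0.0002, -0.0002, -0.1402])
```

View pics/w11.png

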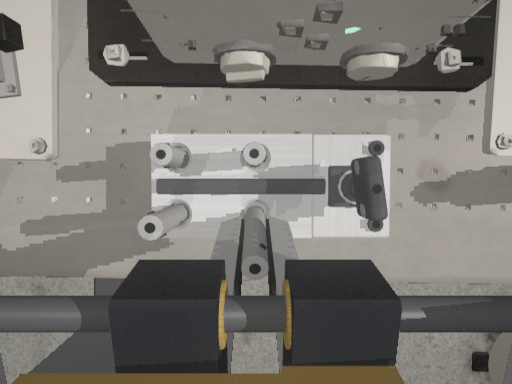

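apply_moves --series '[[[-0.002, 0.001, 0], [0, 0, -0.07], 1.0], [[-0.004, 0.003, 0], [0, 0, -0.14], 1.0], [[-0.004, 0.003, 0], [0, 0, -0.14], 1.0]]'

```text
time_s: 16.23
tcp_pos: [0.4308, -0.2755, 0.0618]
tcp_rot: [0.031, 0.018, 0.707, -0.707]
ft_force: [3.2, -0.7, 1.1]
grip_width: 0.125
```

```bash
python3 - <<'E'
from h import *
show();L=.0415
wp([*NN,.024],.07,L);wp([*NN,.018],.05,L);wp([*NN,.011],.03,L)
E
```

```text
t 16.225 pos [ 0.4308 -0.2755  0.0618] yaw -1.5529 ydir [ 7.000e-02  9.000e-04 -9.975e-01] w 0.1252 F [ 3.2 -0.7  1.1] T [-0.18 -0.73 -0.  ] q [-0.663  0.376  1.819  0.056  0.892  0.856]
[ 0.4311 -0.2756  0.0654] ([-0.0006, -0.0036, 0.0], [-0.0003, 0.0008, -0.0])
[ 0.432  -0.2755  0.0594] ([-0.001, 0.0024, 0.0], [-0.0003, 0.0008, -0.02])
[ 0.4328 -0.2755  0.0525] ([-0.0014, 0.0094, 0.0], [-0.0003, 0.0008, -0.04])
```

apply_moves --series '[[[-0.0015, 0.0024, 0], [0, 0, -0.03], 1.0], [[-0.002, 0.006, 0], [0, 0, -0.05], 1.0], [[-0.002, 0.006, 0], [0, 0, -0.05], 1.0]]'

```text
time_s: 16.6
tcp_pos: [0.4329, -0.2753, 0.0553]
tcp_rot: [0.013, 0.0, 0.707, -0.707]
ft_force: [-0.1, 0.7, -0.0]
grip_width: 0.131
```

```bash
python3 - <<'E'
from h import *
show();L=.0415
p,d=grab_frame("wrist");cv2.imwrite("pics/w12.png",p[60:330,120:400].repeat(2,0).repeat(2,1))
s,q,r=cur();c=calibration("wrist");print(proj(c,r.apply([[0,-.0335,0]])+q),proj(c,[[*NN,.085]]))
wp([*NN,.011],.02,L)
E
```

```text
t 16.6 pos [ 0.4329 -0.2753  0.0553] yaw -1.5527 ydir [ 1.880e-02  8.000e-04 -9.998e-01] w 0.131 F [-0.1  0.7 -0. ] T [ 0.04 -0.01  0.  ] q [-0.644  0.41   1.787  0.015  0.93   0.9  ]
[[254.239691   267.00771375]] [[254.67901513 259.39966959]]
[ 0.4332 -0.2755  0.0525] ([-0.0002, 0.003, 0.0002], [0.0003, 0.0009, 0.0006])
```

View pics/w12.png

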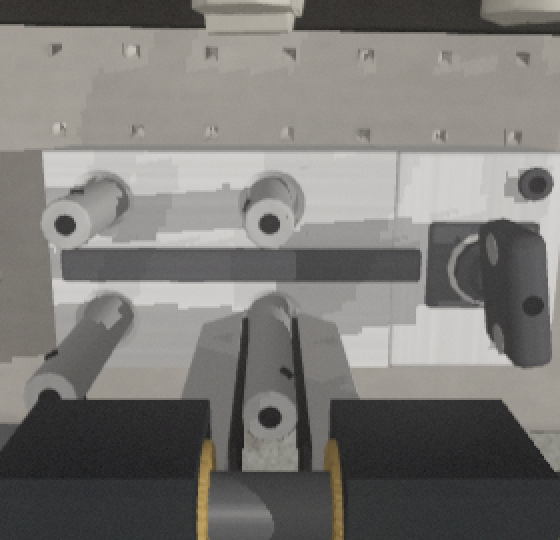

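apply_moves --series '[[[0, 0.003, 0], [0, 0, 0], 1.0], [[0, 0.003, 0], [0, 0, 0], 0.68], [[0, 0.003, 0], [0, 0, 0], 0.68], [[0, 0.003, 0], [0, 0, 0], 0.68], [[0.02, 0.001, 0], [0, 0, 0], 0.68], [[0.06, 0, 0], [0, 0, 0.05], 0.68], [[0.09, -0.05, 0], [0, 0, 0.19], 0.68], [[0.09, -0.075, 0], [0, 0, 0.19], 0.68], [[0.09, -0.075, 0], [0, 0, 0.19], 0.68]]'

```text
time_s: 17.77
tcp_pos: [0.3418, -0.2779, 0.1305]
tcp_rot: [-0.081, -0.069, -0.703, 0.703]
ft_force: [-0.0, 0.1, -1.1]
grip_width: 0.32
```

```bash
python3 - <<'E'
from h import *
show()
p,d=grab_frame("wrist");cv2.imwrite("pics/w13.png",p[0:200,120:420].repeat(2,0).repeat(2,1))
c=calibration("wrist");f=192/np.tan(np.radians(c['fovy'])/2)
v,u=np.mgrid[0:384,0:512]
P=np.stack([(u-c['cx'])/f*d,(v-c['cy'])/f*d,d],-1)
W=rot(c['attitude']).apply(P.reshape(-1,3)).reshape(384,512,3)+c['origin']
for n,q in(('far',NF),('near',NN),('rs',[.4691,-.2249]),('rl',[.4332,-.2255])):
    k=(np.hypot(W[...,0]-q[0],W[...,1]-q[1])<.014)&(W[...,2]>.05)&(W[...,2]<.12);zt=np.percentile(W[k][:,2],95);kk=k&(abs(W[...,2]-zt)<.002);print(n,zt,W[kk].mean(0),kk.sum())
k=(W[...,2]>.069)&(W[...,2]<.076)&(np.hypot(W[...,0]-.453,W[...,1]+.337)<.024);Q=W[k][:,:2]*1000;m=Q.mean(0);w,V=np.linalg.eigh(np.cov((Q-m).T));print('wing',len(Q),m,np.sqrt(12*w),np.degrees(np.arctan2(V[1,1],V[0,1]))%180,cv2.minAreaRect(Q.astype(np.float32)))
E
```

```text
t 17.775 pos [ 0.3418 -0.2779  0.1305] yaw -1.5538 ydir [ 2.104e-01  7.000e-04 -9.776e-01] w 0.32 F [-0.   0.1 -1.1] T [0.02 0.12 0.  ] q [-0.861  0.074  2.022  0.203  0.917  0.579]
far 0.06437345294456678 [ 0.46972262 -0.27361441  0.06355526] 231
near 0.08454276733470945 [ 0.43215007 -0.27442154  0.0836497 ] 256
rs 0.06450519977652543 [ 0.46828813 -0.22455615  0.06363252] 229
rl 0.08446751583833356 [ 0.43276973 -0.22525427  0.08373514] 268
wing 546 [ 452.66196763 -336.19515007] [ 8.59949531 31.68370526] 9.59274440350859 ((452.6609802246094, -336.17254638671875), (32.76103210449219, 9.455692291259766), 9.844376564025879)
```

View pics/w13.png

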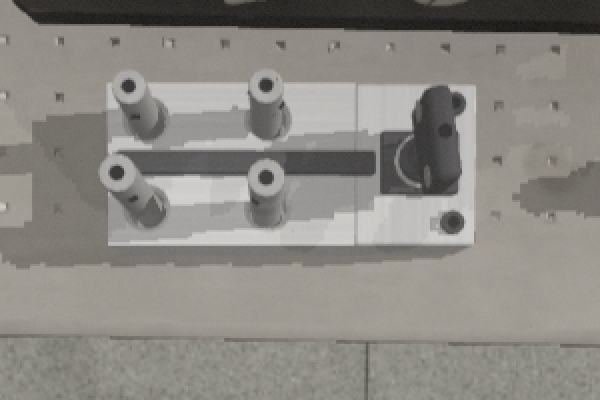

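```bash
cat >> h.py <<'E'
WG=np.array([.453,-.337,.0645])
def wing(phi_deg,back=0,tilt=.2,z=None):
    ph=np.radians(phi_deg);B=WG-back*np.array([np.cos(ph),np.sin(ph),0])
    if z: B[2]=z
    return wp(B,tilt,-.008,ph-np.pi/2)
E
python3 - <<'E'
from h import *
wing(9.6,.085,z=.10);wing(9.6,.085);wing(9.6,0)
E
```

```text
[ 0.3708 -0.3509  0.0922] ([-0.0194, 0.042, 0.0741], [-0.0315, -0.1464, -0.0102])
[ 0.3708 -0.3509  0.0567] ([-0.012, 0.0767, 0.0741], [-0.0315, -0.1464, -0.0102])
[ 0.4546 -0.3367  0.0567] ([-0.0942, 0.0942, 0.0614], [-0.0315, -0.1464, -0.0102])
```

apply_moves --series '[[[-0.01, 0.02, 0.037], [-0.016, -0.073, -0.005], 0.65], [[-0.019, 0.042, 0.074], [-0.0315, -0.146, -0.01], 0.65], [[-0.012, 0.0767, 0.0741], [-0.0315, -0.146, -0.01], 0.65], [[-0.012, 0.0767, 0.0741], [-0.0315, -0.146, -0.01], 0.65], [[-0.012, 0.0767, 0.0741], [-0.0315, -0.146, -0.01], 0.65]]'

```text
time_s: 18.45
tcp_pos: [0.371, -0.3506, 0.057]
tcp_rot: [0.129, 0.011, 0.707, -0.695]
ft_force: [-0.4, -0.6, -0.6]
grip_width: 0.347
```

```bash
python3 - <<'E'
from h import *
show()
p,d=grab_frame("wrist");cv2.imwrite("pics/w14.png",p)
c=calibration("wrist");ph=np.radians(9.6);e=np.array([np.cos(ph),np.sin(ph),0])*.017;w=np.array([.453,-.337,.072])
print(proj(c,[w,w+e,w-e]))
wing(9.6,.04);wing(9.6,0)
E
```

```text
t 18.45 pos [ 0.371  -0.3506  0.057 ] yaw -1.4031 ydir [ 0.1958  0.0336 -0.9801] w 0.3466 F [-0.4 -0.6 -0.6] T [-0.03  0.09 -0.02] q [-0.919  0.364  1.865  0.24   0.833  0.329]
[[254.4891433   72.7869245 ]
 [254.49125576  36.87564232]
 [254.48705204 108.33799061]]
[ 0.4151 -0.3434  0.0567] ([-0.0435, 0.0098, -0.0001], [-0.0007, 0.0003, -0.0006])
[ 0.4546 -0.3367  0.0567] ([-0.0827, 0.0177, -0.0001], [-0.0007, 0.0003, -0.0006])
```

View pics/w14.png

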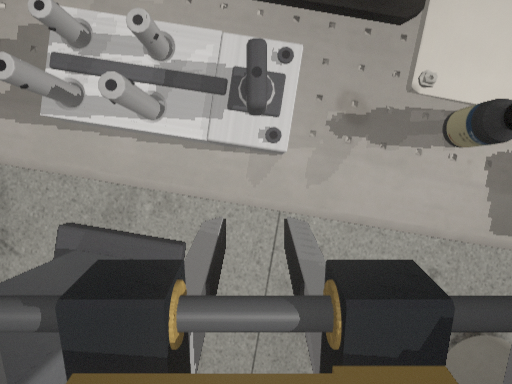

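apply_moves --series '[[[-0.0435, 0.0098, 0.0007], [0, 0, 0], 0.65], [[-0.0827, 0.0175, 0.0007], [0, 0, 0], 0.65], [[-0.0827, 0.0175, 0.0007], [0, 0, 0], 0.65], [[-0.0827, 0.0175, 0.0007], [0, 0, 0], 0.65]]'

```text
time_s: 19.0
tcp_pos: [0.4544, -0.3374, 0.0576]
tcp_rot: [0.13, 0.012, 0.707, -0.696]
ft_force: [-0.4, 0.3, 0.1]
grip_width: 0.347
```

```bash
python3 - <<'E'
from h import *
show()
p,d=grab_frame("wrist");cv2.imwrite("pics/w15.png",p)
wing(9.6,0)
E
```

```text
t 19.0 pos [ 0.4544 -0.3374  0.0576] yaw -1.4027 ydir [ 0.1971  0.032  -0.9799] w 0.3471 F [-0.4  0.3  0.1] T [ 0.    0.04 -0.  ] q [-0.778  0.456  1.726  0.216  0.852  0.491]
[ 0.4546 -0.3367  0.0567] ([-0.0005, 0.0009, -0.0008], [-0.0013, 0.0001, -0.0009])
```

View pics/w15.png

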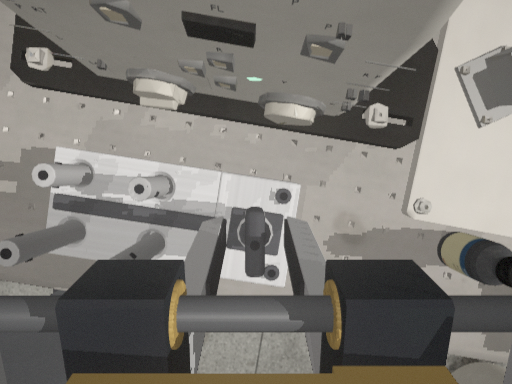

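apply_moves --series '[[[0, 0, 0], [0, 0, 0], 1.0], [[0, 0, 0], [0, 0, 0], 1.0], [[0, 0, 0], [0, 0, 0], 1.0], [[0, 0, 0], [0, 0, 0], 1.0]]'

```text
time_s: 19.55
tcp_pos: [0.4538, -0.3376, 0.0576]
tcp_rot: [0.129, 0.012, 0.707, -0.695]
ft_force: [-4.5, 2.3, 5.4]
grip_width: 0.106
```

```bash
cat >> h.py <<'E'
def wturn(dphi,c):
    """rows pose: rotate current pose about vertical through c by dphi deg"""
    s,p,r=cur();q=R.from_euler('z',dphi,degrees=True)
    cc=np.array([*c,p[2]]);pn=cc+q.apply(p-cc)
    print(dphi,np.round(r.inv().apply(pn-p),4).tolist(),np.round(r.inv().apply([0,0,np.radians(dphi)]),4).tolist())
E
python3 - <<'E'
from h import *
show();s,p,r=cur();g=p-r.apply([0,1,0])*.008;print('grasp',g)
for a in(-8,-16,-24,-32,-40,-48):wturn(a,[.453,-.337])
E
```

```text
t 19.55 pos [ 0.4538 -0.3376  0.0576] yaw -1.4034 ydir [ 0.1965  0.0324 -0.98  ] w 0.1064 F [-4.5  2.3  5.4] T [0.53 0.76 0.06] q [-0.779  0.455  1.726  0.216  0.853  0.491]
grasp [ 0.4521915  -0.33785678  0.06543294]
-8 [0.0001, -0.0, 0.0001] [0.0278, 0.1368, -0.0001]
-16 [0.0002, -0.0, 0.0002] [0.0556, 0.2737, -0.0002]
-24 [0.0003, -0.0001, 0.0002] [0.0834, 0.4105, -0.0004]
-32 [0.0005, -0.0001, 0.0002] [0.1112, 0.5473, -0.0005]
-40 [0.0006, -0.0001, 0.0003] [0.139, 0.6841, -0.0006]
-48 [0.0007, -0.0001, 0.0002] [0.1668, 0.821, -0.0007]
```

apply_moves --series '[[[0.0001, 0, 0.0001], [0.0278, 0.1368, 0], 1.0], [[0.0002, 0, 0.0002], [0.0556, 0.2737, 0], 1.0], [[0.0003, 0, 0.0002], [0.0834, 0.4105, 0], 1.0], [[0.0005, 0, 0.0002], [0.1112, 0.5473, 0], 1.0], [[0.0006, 0, 0.0003], [0.139, 0.6841, 0], 1.0], [[0.0007, 0, 0.0002], [0.1668, 0.821, 0], 1.0], [[0.0007, 0, 0.0002], [0.1668, 0.821, 0], 1.0]]'

```text
time_s: 20.42
tcp_pos: [0.4538, -0.3371, 0.0576]
tcp_rot: [0.165, -0.299, -0.641, 0.687]
ft_force: [2.6, 7.3, 3.2]
grip_width: 0.101
```

```bash
python3 - <<'E'
from h import *
show()
p,d=grab_frame("wrist");cv2.imwrite("pics/w16.png",p)
s,q,r=cur();print('phi',np.degrees(yawof(r))+90,'theta est',np.degrees(yawof(r))+90-.98+45)
for a in(-2,-4,-6,-8,-10):wturn(a,[.453,-.337])
E
```

```text
t 20.425 pos [ 0.4538 -0.3371  0.0576] yaw -2.2426 ydir [ 0.1568 -0.1241 -0.9798] w 0.101 F [2.6 7.3 3.2] T [ 1.5  -0.61  0.27] q [-0.707  0.423  1.776  0.011  0.742  1.528]
phi -38.41032043795465 theta est 5.609679562045351
-2 [-0.0, 0.0, 0.0] [0.007, 0.0342, 0.0]
-4 [-0.0, 0.0, 0.0] [0.014, 0.0684, 0.0]
-6 [-0.0, 0.0, 0.0001] [0.0209, 0.1026, 0.0001]
-8 [-0.0, 0.0, 0.0001] [0.0279, 0.1368, 0.0001]
-10 [-0.0001, 0.0, 0.0001] [0.0349, 0.171, 0.0001]
```

View pics/w16.png

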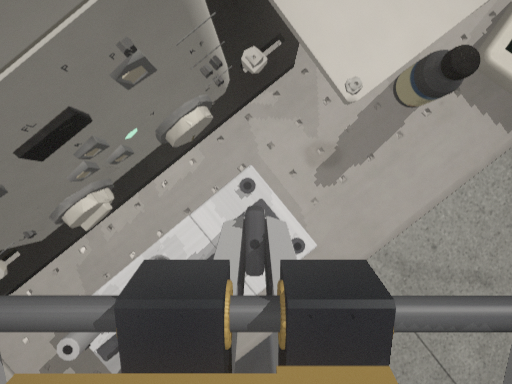

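apply_moves --series '[[[0, 0, 0], [0.014, 0.0684, 0], 1.0], [[0, 0, 0], [0.014, 0.0684, 0], 1.0]]'

```text
time_s: 20.72
tcp_pos: [0.4538, -0.337, 0.0576]
tcp_rot: [0.188, -0.321, -0.63, 0.681]
ft_force: [-1.3, 2.3, 1.5]
grip_width: 0.101
```

```bash
python3 - <<'E'
from h import *
show();s,q,r=cur();print('theta est',np.degrees(yawof(r))+90-.98+45)
E
```

```text
t 20.725 pos [ 0.4538 -0.337   0.0576] yaw -2.3104 ydir [ 0.1479 -0.1343 -0.9798] w 0.1015 F [-1.3  2.3  1.5] T [0.44 0.18 0.03] q [-0.7    0.423  1.775 -0.011  0.742  1.618]
theta est 1.6461001849177066
```

apply_moves --series '[[[0, 0, 0], [0.007, 0.0342, 0], 1.0], [[0, 0, 0], [0.007, 0.0342, 0], 1.0]]'

```text
time_s: 20.98
tcp_pos: [0.4539, -0.3369, 0.0576]
tcp_rot: [0.199, -0.331, -0.625, 0.678]
ft_force: [0.0, 0.9, 2.7]
grip_width: 0.104
```

```bash
python3 - <<'E'
from h import *
show();s,q,r=cur();print('theta est',np.degrees(yawof(r))+90-.98+45)
E
```

```text
t 20.975 pos [ 0.4539 -0.3369  0.0576] yaw -2.3436 ydir [ 0.1434 -0.1391 -0.9798] w 0.1041 F [0.  0.9 2.7] T [0.42 0.15 0.11] q [-0.697  0.424  1.775 -0.022  0.743  1.662]
theta est -0.25756543521962527
```

apply_moves --series '[[[0, 0, 0], [0.007, 0.0342, 0], 1.0], [[0, 0, 0], [0.007, 0.0342, 0], 1.0]]'

```text
time_s: 21.22
tcp_pos: [0.4539, -0.3369, 0.0576]
tcp_rot: [0.21, -0.341, -0.619, 0.675]
ft_force: [-0.6, 2.0, 1.8]
grip_width: 0.108
```

```bash
python3 - <<'E'
from h import *
show();s,q,r=cur();print('theta est',np.degrees(yawof(r))+90-.98+45)
E
```

```text
t 21.225 pos [ 0.4539 -0.3369  0.0576] yaw -2.3765 ydir [ 0.1385 -0.1439 -0.9798] w 0.1079 F [-0.6  2.   1.8] T [0.51 0.14 0.5 ] q [-0.693  0.424  1.774 -0.033  0.744  1.705]
theta est -2.143814279619285
```

```bash
cat >> h.py <<'E'
def wmeas(name):
    p,d=grab_frame("wrist");cv2.imwrite(f"pics/{name}.png",p)
    c=calibration("wrist");f=192/np.tan(np.radians(c['fovy'])/2)
    v,u=np.mgrid[0:384,0:512]
    P=np.stack([(u-c['cx'])/f*d,(v-c['cy'])/f*d,d],-1)
    W=rot(c['attitude']).apply(P.reshape(-1,3)).reshape(384,512,3)+c['origin']
    np.savez(name+'.npz',W=W,p=p)
    k=(W[...,2]>.069)&(W[...,2]<.076)&(np.hypot(W[...,0]-.453,W[...,1]+.337)<.024)&(u>243)&(u<270)
    Q=W[k][:,:2]*1000;m=Q.mean(0);w,V=np.linalg.eigh(np.cov((Q-m).T))
    s,q,r=cur()
    print('wing',len(Q),m,np.sqrt(12*w),'ang',(np.degrees(np.arctan2(V[1,1],V[0,1]))+90)%180-90,cv2.minAreaRect(Q.astype(np.float32)),'tool phi',np.degrees(yawof(r))+90)
E
python3 - <<'E'
from h import *
wmeas('w17');show()
for a in(8,16,24,32,40,48,56,64,72,80,88,92):wturn(a,[.453,-.337])
E
```

```text
wing 1295 [ 453.70484317 -337.91625798] [10.00151062 32.18938252] ang -44.94755677415665 ((452.5688781738281, -338.15277099609375), (12.569297790527344, 33.550296783447266), 43.82416534423828) tool phi -46.16100871315058
t 21.275 pos [ 0.4539 -0.3369  0.0576] yaw -2.3765 ydir [ 0.1386 -0.1439 -0.9798] w 0.1044 F [-0.5  1.6  2. ] T [0.56 0.03 0.53] q [-0.693  0.424  1.774 -0.033  0.744  1.705]
8 [0.0001, -0.0, -0.0001] [-0.0279, -0.1368, -0.0001]
16 [0.0002, -0.0, -0.0001] [-0.0558, -0.2736, -0.0001]
24 [0.0003, -0.0001, -0.0002] [-0.0837, -0.4104, -0.0002]
32 [0.0004, -0.0001, -0.0002] [-0.1116, -0.5472, -0.0002]
40 [0.0006, -0.0001, -0.0002] [-0.1395, -0.6841, -0.0003]
48 [0.0007, -0.0001, -0.0002] [-0.1674, -0.8209, -0.0003]
56 [0.0008, -0.0002, -0.0002] [-0.1953, -0.9577, -0.0004]
64 [0.0009, -0.0002, -0.0001] [-0.2232, -1.0945, -0.0004]
72 [0.001, -0.0002, -0.0001] [-0.2511, -1.2313, -0.0005]
80 [0.0011, -0.0002, 0.0] [-0.2789, -1.3681, -0.0005]
88 [0.0012, -0.0002, 0.0001] [-0.3068, -1.5049, -0.0006]
92 [0.0012, -0.0003, 0.0001] [-0.3208, -1.5733, -0.0006]
```

View pics/w17.png

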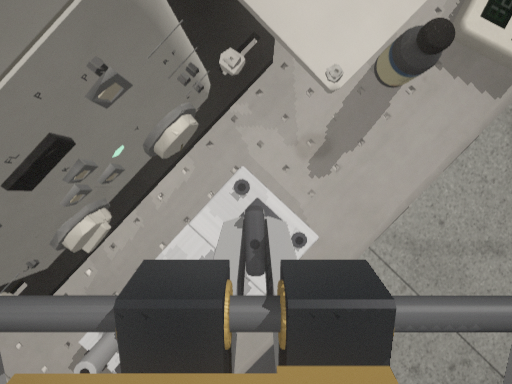

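apply_moves --series '[[[0.0001, 0, -0.0001], [-0.0321, -0.1573, 0], 1.0], [[0.0002, 0, -0.0001], [-0.0642, -0.3147, 0], 1.0], [[0.0004, 0, -0.0002], [-0.0962, -0.472, 0], 1.0], [[0.0005, 0, -0.0002], [-0.1283, -0.6293, 0], 1.0], [[0.0006, 0, -0.0002], [-0.1604, -0.7867, 0], 1.0], [[0.0008, 0, -0.0002], [-0.1925, -0.944, 0], 1.0], [[0.0009, 0, -0.0001], [-0.2246, -1.1013, 0], 1.0], [[0.001, 0, -0.0001], [-0.2566, -1.2586, 0], 1.0], [[0.0011, 0, 0], [-0.2887, -1.416, 0], 1.0], [[0.0012, 0, 0], [-0.3208, -1.5733, 0], 1.0]]'

```text
time_s: 22.52
tcp_pos: [0.4538, -0.3378, 0.0576]
tcp_rot: [0.342, -0.21, 0.673, -0.621]
ft_force: [7.1, -9.8, -5.6]
grip_width: 0.105
```

apply_moves --series '[[[0, 0, 0], [0, 0, 0], 1.0], [[0, 0, 0], [0, 0, 0], 1.0]]'

```text
time_s: 22.78
tcp_pos: [0.4538, -0.3379, 0.0576]
tcp_rot: [0.342, -0.209, 0.674, -0.621]
ft_force: [1.7, -0.0, -0.3]
grip_width: 0.106
```

```bash
python3 - <<'E'
from h import *
show();wmeas('w18')
s,q,r=cur();print('theta est tool',np.degrees(yawof(r))+90-.98+45)
E
```

```text
t 22.775 pos [ 0.4538 -0.3379  0.0576] yaw -0.767 ydir [ 0.1425  0.1406 -0.9798] w 0.1056 F [ 1.7 -0.  -0.3] T [-0.15 -0.12 -0.03] q [-0.797  0.51   1.64   0.239  1.005 -0.161]
wing 1305 [ 453.6437897  -337.28388296] [10.08931632 32.22183713] ang 45.750250132401675 ((453.5775451660156, -338.0205383300781), (33.69131851196289, 12.41036605834961), 42.621124267578125) tool phi 46.058679234307824
theta est tool 90.07867923430783
```

View pics/w18.png

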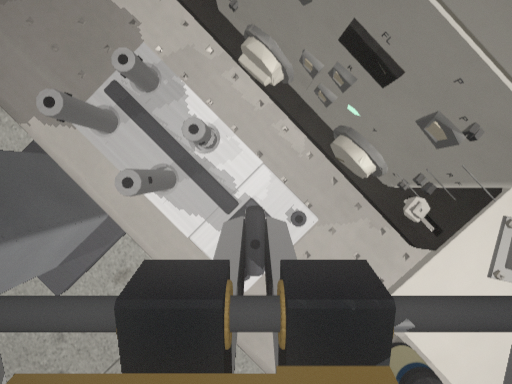

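```bash
python3 - <<'E'
from h import *
show()
W=np.load('w18.npz')['W']
for n,q in(('far',NF),('near',NN),('rs',[.4691,-.2249]),('rl',[.4332,-.2255])):
    k=(np.hypot(W[...,0]-q[0],W[...,1]-q[1])<.014)&(W[...,2]>.05)&(W[...,2]<.12);print(n,k.sum(),np.percentile(W[k][:,2],95) if k.any() else None)
print(hand_in())
E
```

```text
t 22.825 pos [ 0.4538 -0.3379  0.0576] yaw -0.7669 ydir [ 0.1425  0.1403 -0.9798] w 0.1052 F [ 1.5 -1.4 -0.7] T [-0.25 -0.19 -0.01] q [-0.797  0.51   1.641  0.239  1.005 -0.161]
far 577 0.06616239906007632
near 1077 0.08606804415258697
rs 800 0.0661617866738336
rl 1572 0.08598720668976766
the job is handed in; nothing more can be done
None
```

The job is done and handed in at 22.8 s. The short post is in the far row and the long post in the near row. I turned the thumbscrew clockwise until it seated and backed it off a quarter turn. The gripper is still closed on the wing.

- **Posts:** in the last wrist picture, both new posts' tops are level with the racked ones, at about 66 mm (short) and 86 mm (long). The two racked posts are still in their sockets.
- **Long post entry:** it touched the socket rim lightly on the way in, at about 5 N. I straightened it and it went down freely.
- **Seating:** the torque rose from 0.11 to 0.5 N m at the expected stop angle. The tool turned about 2° past that point against the stop.
- **Back-off:** the final angle is 90.1° by the tool and 89.8° by the camera against the rack's direction. The camera's own seated and final readings differ by 90.7°, so these disagree by under 1°.
- **Dish, mirror mount and fork:** I did not touch them, but took no separate final picture of them.

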